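Stack the spare tote on the packed one

TASK

The spare blue tote is stored on end between the tall carton and the tape measure: take it out and set it down upright on the bench, let go of it, and then put the red marker, which lies across the packed tote, into it. Then take the spare tote, marker and all, and stack it on the packed tote turned end for end - its white end over the other's blue end - so that its feet sit down in the seats of the rim and it does not nest down onto the goods. Leave the packed tote with its goods and everything else where they are.

Things in the scene. Friction and masses are not known exactly. Their poses are not given: they have to be found in the camera images.
- tote_packed: Packed tote, loose, 0.4 kg, upright on the bench: blue open stack-nest box 169 long (x), 66 wide (y), 60 mm high (z), one end white, goods in it, marker across its rim. Origin: centre of the underside; z up, x towards the WHITE end. Inside 34 x 153 mm at the floor (z = 4), 46 x 164 at the mouth. Another tote set on it white end over blue end stacks (undersides 55 mm apart); white over white it nests (32 mm).
- tote_spare: Spare tote, empty, loose, 0.11-0.22 kg, same shape and axes as the packed one; its underside is 158 mm long. At the start it stands on its blue end between a tall carton and a tape measure, 169 mm tall, white end on top, underside towards the robot, open side away, its top leaning 5 degrees to the robot (tapered ends). It tips onto its underside when its lower end is swung away from the robot, and can turn between the finger pads.
- packed_white_end (a point): top edge of the packed tote's white end, 84.6 mm from its middle, 60 mm above its underside
- spare_white_end (a point): top edge of the spare tote's white end, 84.6 mm from its middle, 60 mm above its underside
- spare_grip (a point): on the spare tote at its middle (x = y = 0), 50 mm above its underside: here upright outer faces, 66 mm apart, 40 mm long (x) and 23 mm tall (z = 37 to 60), suit a grip across the width. Rim faces run on along both long sides, 66 mm apart, z = 48 to 60.
- spare_end_grip (a point): on the spare tote at x = +55 mm, y = 0, 47 mm above its underside, 30 mm from its white end: here too the outer faces are upright, 66 mm apart, from x = 26 to 79 and z = 37 to 60 mm: a grip across the width for lifting it while it stands on end.
- spare_foot (a point): bottom of one foot of the spare tote (x = +38, y = 23 mm). It has four, 14 mm long, reaching out to y = +-28 mm, at x = -66 and x = +38; above each a 20 mm channel opens at the rim.
- packed_seat (a point): bottom of one seat in the packed tote's rim (x = -38, y = 27 mm), 55 mm above its underside and 5 mm below the rim's top. It has four, at x = +66 and x = -38, y = +-27 mm, each with 2.5 to 3 mm of play round a foot of a tote stacked end for end.
- marker_red: white marker with a red cap, 137 mm long (y), 17 mm thick, 18 g, lying level across the packed tote's rim. Origin: underside, middle of its length (the middle of its thickness lies at x = -1.5 mm).
- marker_mid (a point): middle of the marker
- goods_box: small brown carton, 44 x 30 x 38 mm, lying in the packed tote; goods. Origin: centre of its underside.
- glue_mid (a point): middle of the yellow glue stick (29 mm thick, 94 mm long) that lies in the packed tote; goods
- packing_paper: heap of crumpled grey paper, about 132 mm across and 70 mm high, fixed to the bench. Origin: centre of its underside. Besides the things listed the bench top (z = 0) is empty within x = 0.34 to 0.72, y = -0.36 to 0.02 and within x = 0.34 to 0.60, y = -0.53 to -0.36; an open white carton, 0.29 m tall, stands beyond x = 0.65 to the right of y = -0.375.
- carton_tall: tall brown carton, 69 (x) x 128 (y) x 118 mm (z), 0.45 kg, standing just beyond the spare tote. Origin: centre of its underside. Bystander.
- tape_measure: yellow tape measure, standing, 36 (x) x 66 (y) x 62 mm (z), 0.2 kg, on the near side of the spare tote. Origin: centre of its underside. Bystander.
Not all that is in view belongs to the job. Of the things that look like the goods_box, the smaller one is meant.

How it is judged:
By the outcome, as a careful person would: the job done as asked, in the order asked, and still so for the second after the job is handed in, with the robot touching nothing.
It also fails if it takes over 72 s, if anything falls off the work surface, if the arm or the gripper's body presses on something with over 40 N, if the wrist force passes 120 N, or if a joint passes its speed limit or range.

ROBOT

A 6-joint arm with a two-finger parallel gripper is mounted at the origin on a cart in front of the work surface, level with it; the furniture and walls round the work are solid. World frame = base frame: x ahead of the robot, y to its left, z up, the work surface at z = 0. Lengths are in mm, angles in degrees, forces in N, time in s.
With the tool pointing down it reaches from about 300 to 850 mm from the base axis. Payload 4.2 kg.
Tool frame: the origin (TCP) lies midway between the tips of the shut fingers; the grasp point (between the pads) lies 19 mm behind it; x points along the fingers, z is the direction in which the jaws open and shut, and the axes are right-handed (so a half turn about x gives the same grasp; the last joint's range is limited). The gripper opens to 91 mm and grips with 3 to 60 N. Pads are 32 mm wide; open, the fingers measure 118 mm over their backs; the gripper's body (76 mm by 178 mm) begins 60 mm behind the grasp point.
Start: joints at [66.75, 18.312, 89.639, -0, 72.044, -1.146], TCP at [216.376, 532.752, 213.976] pointing down, gripper open.
Joint ranges: [-177.97, 177.97], [-48.28, 115.42], [12.27, 149.76], [-77.06, 257.06], [2.81, 150.46], [-146.56, 146.56]. Speed limits (degrees/s): [147.25, 147.25, 180, 180, 180, 180].

INTERFACE

Orientations are given as [roll, pitch, yaw] about the fixed x, y, z axes, in that order (R = Rz(yaw) Ry(pitch) Rx(roll)).
In Python, from workcell import env gives the robot as it stands.
- The arm moves only by the tool send_rows, never from a script. Its argument "commands" is a list that holds one entry, the list of rows, each a list of 6 numbers: the shift along the tool's x, y, z normalised to -1 to 1, where 1 is 0.1 m, then the turn, a rotation vector about the tool's x, y, z normalised to -1 to 1, where 1 is 2 pi rad. In form: [[[x, y, z, wx, wy, wz], ...]]. A call has 1 to 20 rows; each row is the pose to reach, as a shift and turn from the pose commanded when the call began, along the tool's axes at that moment, turning the shorter way round; what a row does not reach only later rows make up. A row lasts 1/8 s, in which the tool goes at most 62.5 mm and 10.7 degrees, less where a joint would pass 70% of its speed; a pose out of reach is approached as far as the arm can. A call with a number of a shift or a turn outside -1 to 1 is refused whole. A call with a gripper value outside its range is refused whole. "jaw" is the closure, from -1 (fully open) to 1 (shut), so that 0 is half open, set as the call begins (left out, the last holds). The fingers move at their own pace and stop on an object; "force" is the grip in N (left out, the last holds). Time passes only in rows, so rows that repeat a pose let the fingers close. It gives the time, the measured TCP pose, the force and the opening at its end, in the units of the state.
- env.state(): the state, without advancing time (a new reading comes with each control period).
- env.grab_frame(name): name is "scene" or "top" or "wrist"; returns (picture, depth): 420x560x3 uint8, red, green, blue; 420x560 float32, mm along the optical axis (not along the pixel's ray), 0 where there is no reading.
- env.get_calibration(name): a dict with "mtx" (3x3 intrinsics, pixels), "camera_from_world" (4x4, takes a point from world to camera coordinates). Camera axes: x right, y up, looking along -z (the intrinsics and any distortion apply to the point x, -y, -z); pixel columns grow to the right and rows downward; lengths in mm; the calibration is good to about 2 mm. A picture is of the moment at which its call begins: read the wrist's pose just before it. get_calibration takes no time and is no camera call; for the wrist camera it gives the pose at the moment of the call.
- env.job_done(): hands the job in, once; it reports no verdict.
The state is a dict: "time_s": time; "qpos": joint angles; "qvel": joint speeds; "effort": joint torques, N m; "ee_pos": TCP position; "ee_rot": TCP orientation; "force": force on the tool from outside, world axes, zero at the start; "torque": the same for the moment, N m; "gripper_width": finger opening in mm.
Only numpy, scipy, OpenCV 4.12 (cv2) and the standard library are available. Lean on these libraries where they do the work, as an engineer would, in place of code of your own. Each camera call takes 0.05 s, during which the arm holds its last target.

## Working session

There is one attempt and no reset: what is moved stays moved. The work goes in short steps, Python scripts to look and compute and a tool call to move; the robot and the scene stay as the last step left them, time stands still between calls to the robot, and variables do not carry over. Pictures are saved under pics/ and viewed, and the job is handed in when it is done.

Besides the shell and the picture viewer there is one more tool, called as a command line: name --argument value ..., lists and objects as JSON in quotes. send_rows: Moves the arm, as the interface text tells. Its arguments: {"type":"object","properties":{"commands":{"type":"array","items":{"type":"array","items":{"type":"array","items":{"type":"number","minimum":-1,"maximum":1}}}},"jaw":{"type":"number"},"force":{"type":"number"}},"required":["commands"]}

```bash
ls; mkdir -p pics
cat > h.py <<'E'
import numpy as np, cv2
from workcell import env
from scipy.spatial.transform import Rotation as R
def grab(name,fn):
    c=env.get_calibration(name)
    p,d=env.grab_frame(name)
    cv2.imwrite('pics/'+fn+'.png',p[:,:,::-1])
    np.savez('pics/'+fn+'.npz',p=p,d=d,mtx=c['mtx'],T=c['camera_from_world'],dist=np.array(c.get('dist',c.get('distortion',[0,0,0,0,0])),dtype=float))
    return c
def load(fn):
    z=np.load('pics/'+fn+'.npz'); return z
def cloud(fn):
    z=load(fn); d=z['d'].astype(float); K=z['mtx']; T=z['T']
    v,u=np.mgrid[:d.shape[0],:d.shape[1]]
    pts=np.stack([u,v],-1).reshape(-1,1,2).astype(float)
    n=cv2.undistortPoints(pts,K,z['dist']).reshape(d.shape+(2,))
    pc=np.stack([n[...,0]*d,-n[...,1]*d,-d],-1)
    W=(pc-T[:3,3])@T[:3,:3]
    W[d==0]=np.nan
    return W
def proj(fn,P):
    z=load(fn);T=z['T'];P=np.atleast_2d(P).astype(float)
    c=P@T[:3,:3].T+T[:3,3]; c=c*[1,-1,-1]
    return cv2.projectPoints(c,np.zeros(3),np.zeros(3),z['mtx'],z['dist'])[0].reshape(-1,2)
def st():
    s=env.state(); return s
E
python3 - <<'E'
from h import *
s=env.state()
for k,v in s.items(): print(k,v)
for n in ['scene','top','wrist']:
    c=grab(n,n+'0'); print(n,c.keys()); print(np.round(c['mtx'],1),np.round(c['camera_from_world'],3), {k:v for k,v in c.items() if k not in('mtx','camera_from_world')})
E
```

```text
pics
time_s 0.0
qpos [ 6.67499317e+01  1.83514011e+01  8.97071191e+01 -4.62048724e-04
  7.20433117e+01 -1.14766022e+00]
qvel [ 0.00856327  0.05857884 -0.0189101  -0.00284646  0.0059524   0.02483772]
effort [ 2.47119504e-03 -4.12459588e+01 -2.31973404e+01  7.31078745e-02
  4.56792733e-02 -1.37426664e-04]
ee_pos [216.16798109 532.26916104 213.11785525]
ee_rot [ 179.09950411   89.89816709 -113.00276113]
force [-1.11825489 -0.12197195  0.3583353 ]
torque [ 0.00962098 -0.01241567 -0.00944193]
gripper_width 91.29029531680813
scene dict_keys(['mtx', 'camera_from_world'])
[[485.8   0.  280.4]
 [  0.  485.8 207.6]
 [  0.    0.    1. ]] [[ 8.900000e-01 -4.560000e-01  1.100000e-02 -5.815470e+02]
 [ 3.480000e-01  6.940000e-01  6.300000e-01 -1.267440e+02]
 [-2.950000e-01 -5.570000e-01  7.760000e-01 -1.281807e+03]
 [ 0.000000e+00  0.000000e+00  0.000000e+00  1.000000e+00]] {}
top dict_keys(['mtx', 'camera_from_world'])
[[521.9   0.  280.6]
 [  0.  521.9 214.2]
 [  0.    0.    1. ]] [[ 2.90000e-02 -1.00000e+00 -5.00000e-03 -2.38108e+02]
 [ 9.86000e-01  2.80000e-02  1.62000e-01 -5.55793e+02]
 [-1.62000e-01 -1.00000e-02  9.87000e-01 -1.11643e+03]
 [ 0.00000e+00  0.00000e+00  0.00000e+00  1.00000e+00]] {}
wrist dict_keys(['mtx', 'camera_from_world'])
[[332.1   0.  280.6]
 [  0.  332.1 209.9]
 [  0.    0.    1. ]] [[ 3.76000e-01  9.27000e-01 -3.00000e-03 -5.74193e+02]
 [-8.95000e-01  3.62000e-01 -2.60000e-01  3.11330e+01]
 [-2.40000e-01  1.01000e-01  9.66000e-01 -3.92650e+02]
 [ 0.00000e+00  0.00000e+00  0.00000e+00  1.00000e+00]] {}
```

View pics/scene0.png

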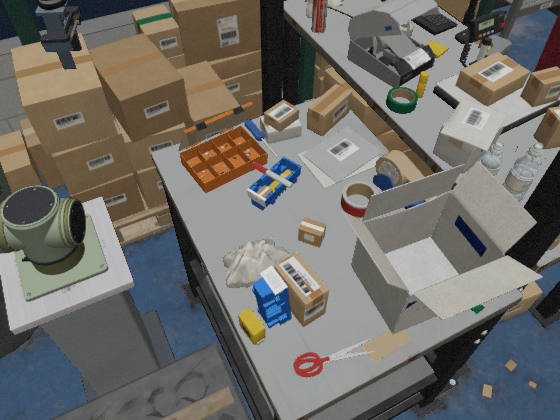

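View pics/top0.png

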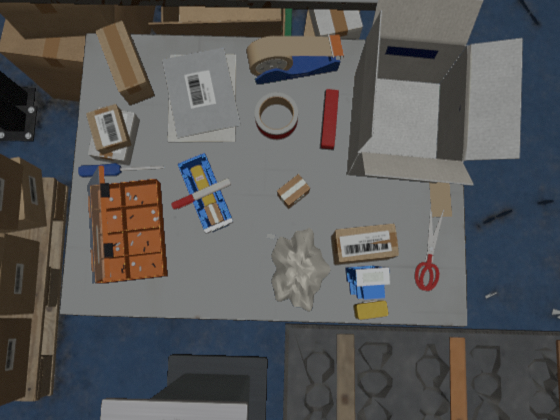

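Run:
```python
from h import *
W=cloud('top0'); p=load('top0')['p']
def show(n,a,b,c,d,s,o):
    im=load(n)['p'][b:d,a:c,::-1]; cv2.imwrite('pics/'+o+'.png',cv2.resize(im,None,fx=s,fy=s,interpolation=cv2.INTER_CUBIC))
show('top0',260,210,450,330,4,'t_sp')
show('top0',160,140,260,240,6,'t_pk')
show('scene0',210,230,350,350,5,'s_sp')
for (u,v) in [(365,243),(337,232),(393,232),(370,276),(372,310),(358,306),(386,304),(297,268),(293,190),(190,165),(215,225),(203,193),(190,160),(80,300),(450,300),(200,300),(380,275),(360,275),(350,270)]:
    print(u,v,np.round(W[v,u]))
```

```text
365 243 [ 495. -399.  117.]
337 232 [ 516. -340.  118.]
393 232 [ 520. -456.  118.]
370 276 [ 425. -401.  166.]
372 310 [ 359. -422.   62.]
358 306 [ 366. -393.   61.]
386 304 [ 372. -452.   61.]
297 268 [ 443. -261.   71.]
293 190 [ 616. -248.   54.]
190 165 [nan nan nan]
215 225 [532. -79.  59.]
203 193 [599. -52.  79.]
190 160 [676. -17.  63.]
80 300 [361. 225.  -0.]
450 300 [ 385. -608.   -0.]
200 300 [369. -46.   1.]
380 275 [ 428. -420.  166.]
360 275 [ 427. -381.  167.]
350 270 [ 440. -371.   94.]
```

View pics/t_sp.png

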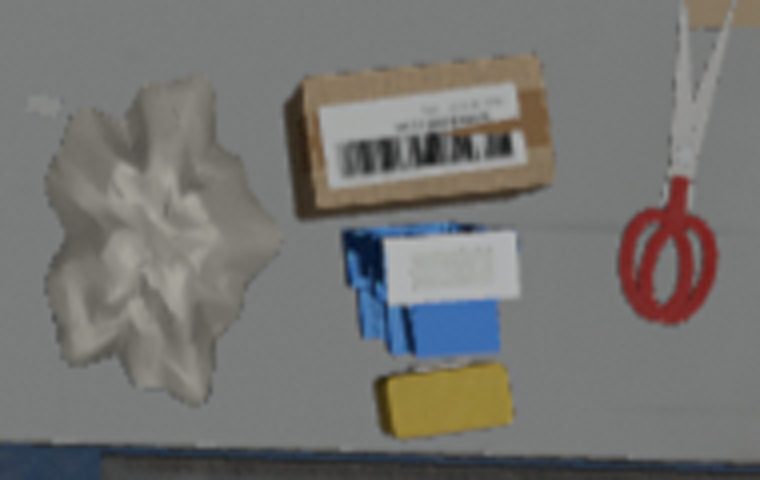

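View pics/t_pk.png

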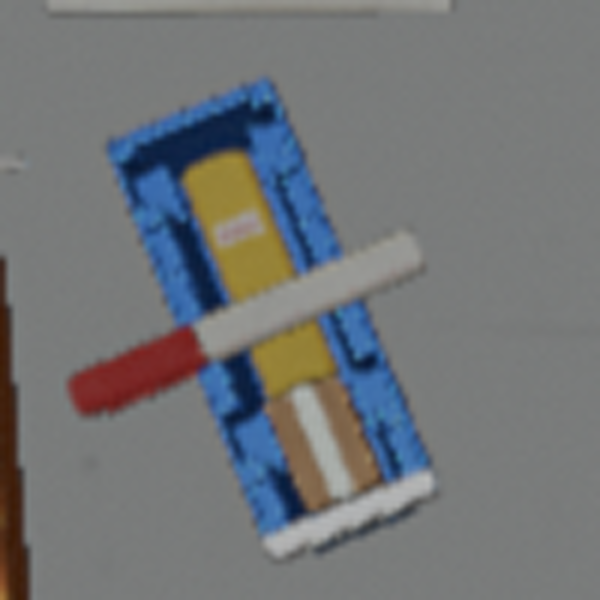

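View pics/s_sp.png

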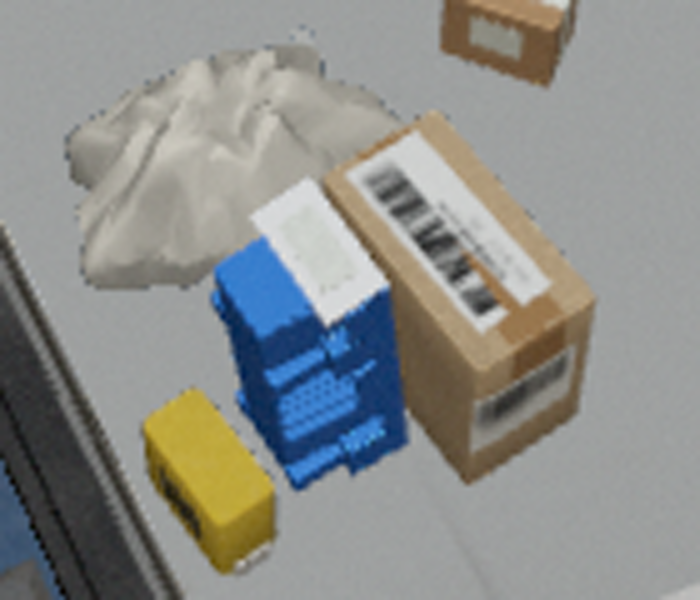

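Run:
```python
from h import *
W=cloud('top0').reshape(-1,3); C=load('top0')['p'].reshape(-1,3)
W2=cloud('scene0').reshape(-1,3)
img=np.zeros((600,800,3),np.uint8)  # x 250..850 -> rows ; y 150..-650
ok=np.isfinite(W[:,0])
for w,c in zip(W[ok],C[ok]):
    r=int(850-w[0]); q=int(150-w[1])
    if 1<=r<599 and 1<=q<799:
        img[r-1:r+2,q-1:q+2]=c[::-1]
for k in range(0,800,50):
    cv2.line(img,(k,0),(k,600),(0,255,255) if k%100==50 else (90,90,90),1); cv2.putText(img,str(150-k),(k,10),0,.35,(255,255,255))
for k in range(0,600,50):
    cv2.line(img,(0,k),(800,k),(90,90,90),1); cv2.putText(img,str(850-k),(0,k+10),0,.35,(255,255,255))
cv2.imwrite('pics/bev0.png',img)
```

```text
(no output)
```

View pics/bev0.png

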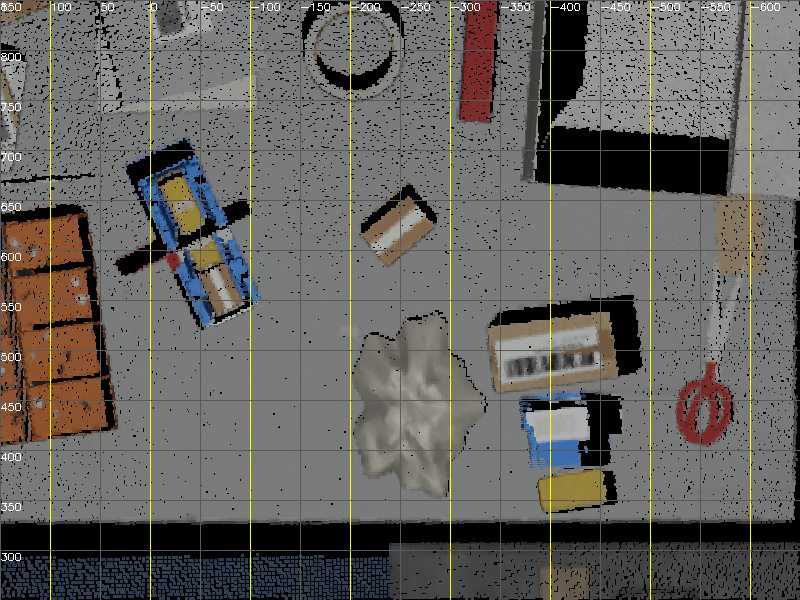

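Run:
```python
from h import *
for n in ['top0','scene0']:
    W=cloud(n).reshape(-1,3); C=load(n)['p'].reshape(-1,3).astype(int)
    hsv=cv2.cvtColor(load(n)['p'],cv2.COLOR_RGB2HSV).reshape(-1,3)
    ok=np.isfinite(W[:,0])
    def rect(m,lab):
        P=W[m]; 
        if len(P)<10: print(lab,len(P));return
        r=cv2.minAreaRect(P[:,:2].astype(np.float32)); print(n,lab,len(P),'c',np.round(r[0],1),'size',np.round(r[1],1),'ang',round(r[2],1),'z',np.round(np.percentile(P[:,2],[2,50,98]),1))
        print(np.round(cv2.boxPoints(r)).tolist())
    box=lambda a,b,c,d:(W[:,0]>a)&(W[:,0]<b)&(W[:,1]>c)&(W[:,1]<d)&ok
    rect(box(360,470,-480,-340)&(W[:,2]>140),'spare top all')
    rect(box(360,480,-480,-340)&(W[:,2]>130)&(hsv[:,1]<60)&(hsv[:,2]>140),'white')
    rect(box(440,580,-480,-320)&(W[:,2]>114)&(W[:,2]<122),'carton')
    rect(box(330,400,-480,-350)&(W[:,2]>57)&(W[:,2]<66),'tape')
    rect(box(500,720,-130,20)&(W[:,2]>56)&(W[:,2]<64)&((hsv[:,0]>95)&(hsv[:,0]<125)&(hsv[:,1]>90)|(hsv[:,1]<50)),'packed rim')
    rect(box(500,720,-130,40)&(W[:,2]>66)&(W[:,2]<90),'marker')
    rect(box(560,680,-300,-190)&(W[:,2]>10),'decoy')
    rect(box(370,530,-340,-190)&(W[:,2]>10),'paper>10')
    rect(box(370,530,-340,-190)&(W[:,2]>35),'paper>35')
    rect(box(330,530,40,200)&(W[:,2]>10),'organizer')
```

```text
top0 spare top all 894 c [ 411.2 -406.8] size [58.8 66.4] ang 5.1 z [150.7 164.4 170.4]
[[379.0, -376.0], [385.0, -442.0], [443.0, -437.0], [438.0, -371.0]]
top0 white 544 c [ 424.3 -406.4] size [32.2 64.9] ang 5.2 z [161.4 166.5 170.9]
[[405.0, -376.0], [411.0, -440.0], [443.0, -437.0], [437.0, -373.0]]
top0 carton 1841 c [ 486.8 -402.9] size [ 87.8 125.4] ang 7.4 z [114.8 118.7 121.7]
[[435.0, -346.0], [451.0, -471.0], [538.0, -459.0], [522.0, -335.0]]
top0 tape 467 c [ 373.8 -419.8] size [63.8 65.8] ang 9.7 z [57.7 61.7 65.4]
[[337.0, -393.0], [348.0, -458.0], [411.0, -447.0], [400.0, -382.0]]
top0 packed rim 499 c [606.7 -56. ] size [170.1  74.1] ang 24.6 z [56.4 59.8 63.4]
[[514.0, -58.0], [545.0, -125.0], [699.0, -54.0], [669.0, 13.0]]
top0 marker 490 c [598.4 -45.7] size [ 20.2 136.3] ang 27.3 z [68.2 74.7 79.6]
[[558.0, 10.0], [621.0, -111.0], [639.0, -102.0], [576.0, 20.0]]
top0 decoy 641 c [ 617.2 -248.2] size [43.6 63.8] ang 40.4 z [16.  53.9 59. ]
[[580.0, -238.0], [621.0, -287.0], [655.0, -258.0], [613.0, -210.0]]
top0 paper>10 3267 c [ 449.9 -272.3] size [157.6 137.1] a
[... 1209 characters left out ...]
 ang 26.5 z [67.3 74.8 80.8]
[[560.0, 9.0], [621.0, -113.0], [697.0, -75.0], [636.0, 47.0]]
scene0 decoy 559 c [ 618.7 -249. ] size [46.9 64.3] ang 39.8 z [12.4 52.3 58.7]
[[580.0, -239.0], [621.0, -289.0], [657.0, -259.0], [616.0, -209.0]]
scene0 paper>10 1869 c [ 448.9 -275. ] size [118.4 160.9] ang 84.9 z [18.9 58.1 83.6]
[[364.0, -327.0], [524.0, -341.0], [534.0, -223.0], [374.0, -209.0]]
scene0 paper>35 1652 c [ 448.6 -274.8] size [115.9 157.6] ang 83.4 z [36.3 61.1 83.8]
[[364.0, -323.0], [520.0, -341.0], [534.0, -226.0], [377.0, -208.0]]
scene0 organizer 1779 c [468.9 117.3] size [130.2 157.9] ang 3.3 z [ 11.3  39.5 186.9]
[[399.0, 192.0], [408.0, 35.0], [538.0, 42.0], [529.0, 200.0]]
```

```bash
cat >> h.py <<'E'
def pose():
    s=env.state(); return np.array(s['ee_pos']),R.from_euler('xyz',s['ee_rot'],degrees=True),s
def Rtool(xdir,zdir):
    x=np.array(xdir,float);x/=np.linalg.norm(x);z=np.array(zdir,float);z-=x*(x@z);z/=np.linalg.norm(z)
    return R.from_matrix(np.stack([x,np.cross(z,x),z],1))
def rows(targets,p=None,r=None):
    """targets: list of (pos,Rot) -> row numbers relative to the current pose"""
    if p is None: p,r,_=pose()
    for (tp,tr) in targets:
        d=r.inv().apply(np.array(tp,float)-p)/100
        w=(r.inv()*tr).as_rotvec()/(2*np.pi)
        print(np.round(d,3).tolist()+np.round(w,4).tolist(), 'deg',round(np.degrees(np.linalg.norm(w)*2*np.pi),1))
E
python3 - <<'E'
from h import *
p,r,s=pose()
print(np.round(r.as_matrix(),3))
a=np.radians(66.75); print('radial',np.cos(a),np.sin(a))
W=cloud('top0').reshape(-1,3)
m=(W[:,0]>330)&(W[:,0]<700)&(W[:,1]>25)&(W[:,1]<250)&(W[:,2]>60)
print(m.sum(), np.nanpercentile(W[m],[0,10,50,90,100],axis=0).round())
E
```

```text
[[-0.001 -0.927  0.376]
 [-0.001  0.376  0.927]
 [-1.     0.    -0.001]]
radial 0.39474385638426734 0.9187912101488982
2142 [[398.  97.  60.]
 [429. 113.  79.]
 [521. 141. 160.]
 [617. 182. 186.]
 [700. 205. 192.]]
```

Run:
```python
from h import *
p,r,s=pose()
wp=[(300,455,290,52),(370,365,290,35),(420,265,290,15),(450,165,290,0),(470,65,290,-20),(480,-35,290,-37),(480,-135,290,-54),(470,-235,290,-70),(450,-325,290,-84.5),(430.6,-405.5,250,-84.5)]
for x,y,z,a in wp:
    a=np.radians(a); t=Rtool([0,0,-1],[np.cos(a),np.sin(a),0])
    rows([((x,y,z),t)],p,r); p=np.array([x,y,z]);r=t
```

```text
[-0.766, -1.068, -0.403, 0.0442, -0.0002, 0.0] deg 15.9
[0.0, -1.106, -0.278, 0.0472, 0.0, 0.0] deg 17.0
[0.0, -1.106, -0.164, 0.0556, 0.0, 0.0] deg 20.0
[0.0, -1.044, 0.031, 0.0417, 0.0, 0.0] deg 15.0
[0.0, -1.0, 0.2, 0.0556, 0.0, 0.0] deg 20.0
[0.0, -0.905, 0.436, 0.0472, 0.0, 0.0] deg 17.0
[0.0, -0.799, 0.602, 0.0472, 0.0, 0.0] deg 17.0
[0.0, -0.669, 0.75, 0.0444, 0.0, 0.0] deg 16.0
[0.0, -0.496, 0.777, 0.0403, 0.0, 0.0] deg 14.5
[0.4, -0.27, 0.783, 0.0, 0.0, 0.0] deg 0.0
```

send_rows --commands '[[[-0.766,-1.0,-0.4,0.044,0,0],[-0.766,-1.0,-0.4,0.044,0,0],[-0.766,-1.0,-0.4,0.044,0,0]]]' --jaw -1

```text
time_s: 0.52
ee_pos: [296.3, 457.3, 293.4]
ee_rot: [-2.3, 89.7, 49.5]
force: [0.2, 0.6, 0.2]
gripper_width: 91.4
```

send_rows --commands '[[[0,-1.0,-0.28,0.047,0,0],[0,-1.0,-0.28,0.047,0,0]]]'

```text
time_s: 0.78
ee_pos: [355.7, 373.3, 289.5]
ee_rot: [-174.4, 89.9, -139.4]
force: [-0.7, -0.2, -0.2]
gripper_width: 91.1
```

send_rows --commands '[[[0,-1.0,-0.16,0.055,0,0],[0,-1.0,-0.16,0.055,0,0]]]'

```text
time_s: 1.02
ee_pos: [400.1, 281.9, 289.4]
ee_rot: [-165.9, 89.9, -150.9]
force: [-0.4, 0.3, -0.3]
gripper_width: 90.9
```

send_rows --commands '[[[0,-1.0,0.03,0.042,0,0],[0,-1.0,0.03,0.042,0,0]]]'

```text
time_s: 1.27
ee_pos: [429.2, 186.2, 289.5]
ee_rot: [-163.7, 89.9, -163.7]
force: [0.6, -0.2, 0.3]
gripper_width: 91.5
```

send_rows --commands '[[[0,-1.0,0.2,0.055,0,0],[0,-1.0,0.2,0.055,0,0]]]'

```text
time_s: 1.52
ee_pos: [449.5, 86.4, 289.5]
ee_rot: [-159.5, 89.9, -179.3]
force: [0.5, -0.7, -0.6]
gripper_width: 91.5
```

send_rows --commands '[[[0,-0.9,0.43,0.047,0,0],[0,-0.9,0.43,0.047,0,0]]]'

```text
time_s: 1.78
ee_pos: [459.8, -12.8, 289.5]
ee_rot: [-154.0, 89.9, 169.3]
force: [0.2, 0.6, 0.9]
gripper_width: 91.3
```

send_rows --commands '[[[0,-0.8,0.6,0.047,0,0],[0,-0.8,0.6,0.047,0,0]]]'

```text
time_s: 2.02
ee_pos: [460.4, -112.7, 289.4]
ee_rot: [-150.8, 89.9, 155.5]
force: [-0.2, 0.3, -0.5]
gripper_width: 91.3
```

send_rows --commands '[[[0,-0.7,0.75,0.045,0,0],[0,-0.7,0.75,0.045,0,0]]]'

```text
time_s: 2.28
ee_pos: [448.9, -214.6, 289.3]
ee_rot: [-148.4, 89.9, 141.8]
force: [0.8, 0.7, 0.1]
gripper_width: 91.3
```

send_rows --commands '[[[0,-0.5,0.8,0.04,0,0],[0,-0.5,0.8,0.04,0,0]]]'

```text
time_s: 2.52
ee_pos: [429.7, -307.3, 289.1]
ee_rot: [-137.3, 89.9, 138.5]
force: [-0.0, 0.3, -0.4]
gripper_width: 91.3
```

Run:
```python
from h import *
p,r,s=pose(); print(p,s['qpos'])
grab('wrist','w1')
a=np.radians(-84.5); t=Rtool([0,0,-1],[np.cos(a),np.sin(a),0])
rows([((430.6,-405.5,240),t),((430.6,-405.5,122),t)])
```

```text
[ 429.68904931 -307.27895713  289.08886417] [-3.68231191e+01  1.18916048e+01  8.77449652e+01  1.02258538e-02
  8.04856487e+01  4.74086110e+01]
[0.49, -0.078, 0.949, 0.0003, 0.0002, 0.0004] deg 0.2
[1.67, -0.075, 0.947, 0.0003, 0.0002, 0.0004] deg 0.2
```

View pics/w1.png

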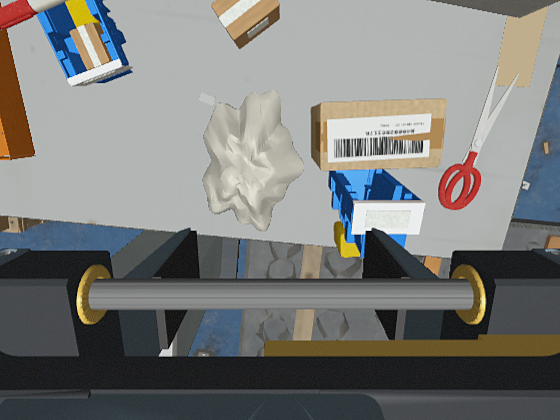

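Run:
```python
from h import *
for n in ['w1']:
    W=cloud(n).reshape(-1,3)
    hsv=cv2.cvtColor(load(n)['p'],cv2.COLOR_RGB2HSV).reshape(-1,3)
    m=(W[:,0]>380)&(W[:,0]<470)&(W[:,1]>-480)&(W[:,1]<-340)&(W[:,2]>150)&(W[:,2]<180)&(hsv[:,1]<60)&(hsv[:,2]>140)
    P=W[m]; r=cv2.minAreaRect(P[:,:2].astype(np.float32)); print(len(P),r,np.percentile(P[:,2],[2,50,98])); print(cv2.boxPoints(r).round(1))
    m=(W[:,0]>440)&(W[:,0]<560)&(W[:,1]>-490)&(W[:,1]<-320)&(W[:,2]>113)&(W[:,2]<123)&~((hsv[:,0]>95)&(hsv[:,0]<125)&(hsv[:,1]>90))
    P=W[m]; r=cv2.minAreaRect(P[:,:2].astype(np.float32)); print(len(P),r); print(cv2.boxPoints(r).round(1))
```

```text
2211 ((425.3267517089844, -406.92724609375), (36.86710739135742, 65.20613098144531), 6.277056694030762) [164.0743743  168.04889712 170.82505613]
[[ 403.4 -376.5]
 [ 410.6 -441.4]
 [ 447.2 -437.3]
 [ 440.1 -372.5]]
8516 ((489.73455810546875, -403.8518371582031), (87.94491577148438, 125.63670349121094), 7.5075297355651855)
[[ 437.9 -347.3]
 [ 454.3 -471.9]
 [ 541.5 -460.4]
 [ 525.1 -335.8]]
```

send_rows --commands '[[[0.49,-0.075,0.95,0,0,0],[0.49,-0.075,0.95,0,0,0],[0.49,-0.075,0.95,0,0,0],[0.49,-0.075,0.95,0,0,0]]]'

```text
time_s: 3.08
ee_pos: [433.0, -399.7, 241.0]
ee_rot: [-170.2, 89.9, 105.8]
force: [0.0, -0.1, 0.5]
gripper_width: 91.2
```

Run:
```python
from h import *
p,r,s=pose(); print(p,s['qpos'])
a=np.radians(-84.3); t=Rtool([0,0,-1],[np.cos(a),np.sin(a),0])
rows([((431,-406,150),t),((431,-406,122),t)])
```

```text
[ 433.04568388 -399.65277034  241.03525885] [-4.38526921e+01  1.88002178e+01  8.49837847e+01  5.58626186e-02
  7.63088687e+01  4.00991526e+01]
[0.91, -0.027, 0.063, 0.0009, -0.0003, 0.0001] deg 0.4
[1.19, -0.027, 0.063, 0.0009, -0.0003, 0.0001] deg 0.4
```

send_rows --commands '[[[0.4,0,0,0,0,0],[0.4,0,0,0,0,0],[0.4,0,0,0,0,0]]]'

```text
time_s: 3.45
ee_pos: [433.6, -400.5, 203.2]
ee_rot: [47.9, 89.9, -36.0]
force: [1.5, -0.0, 0.0]
gripper_width: 91.1
```

Run:
```python
from h import *
p,r,s=pose(); print(p,s['qpos'],s['qvel'])
a=np.radians(-84.3); t=Rtool([0,0,-1],[np.cos(a),np.sin(a),0])
rows([((431,-406,150),t),((431,-406,122),t)])
```

```text
[ 433.5674449  -400.47744731  203.24954621] [-4.38550020e+01  1.99978695e+01  8.86934981e+01  1.95749397e-02
  7.11736508e+01  4.00909719e+01] [-0.31070718 -0.44634068 -1.05676177  0.01453143 -0.27737008 -0.04867355]
[0.533, -0.032, 0.051, 0.001, 0.0003, -0.0003] deg 0.4
[0.813, -0.033, 0.051, 0.001, 0.0003, -0.0003] deg 0.4
```

send_rows --commands '[[[0.3,-0.033,0.052,0.001,0,0],[0.6,-0.033,0.052,0.001,0,0],[0.8,-0.033,0.052,0.001,0,0],[0.8,-0.033,0.052,0.001,0,0],[0.8,-0.033,0.052,0.001,0,0]]]'

```text
time_s: 4.08
ee_pos: [431.0, -407.2, 123.5]
ee_rot: [42.1, 89.8, -42.3]
force: [-0.3, 0.3, -0.6]
gripper_width: 91.3
```

Run:
```python
from h import *
p,r,s=pose(); print(p,s['force'])
grab('scene','s2')
im=load('s2')['p'][200:360,200:360,::-1]; cv2.imwrite('pics/s2c.png',cv2.resize(im,None,fx=3.7,fy=3.7,interpolation=cv2.INTER_CUBIC))
```

```text
[ 430.99671278 -407.15410886  123.50786076] [-0.29058821  0.28668625 -0.64816394]
```

View pics/s2c.png

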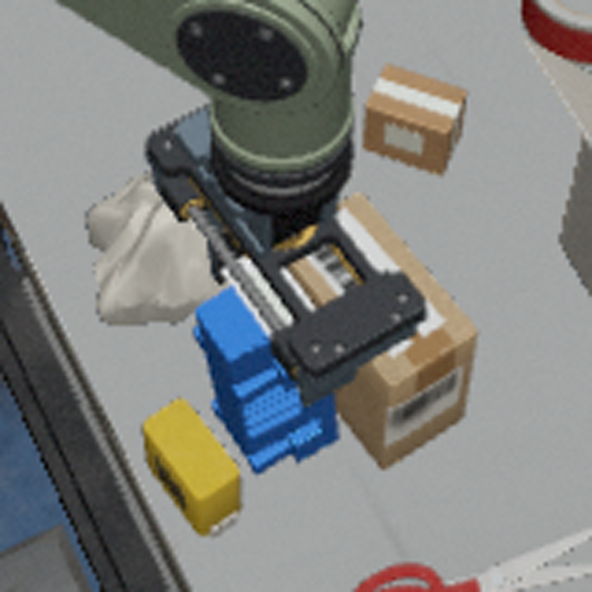

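send_rows --commands '[[[0,0,0,0,0,0],[0,0,0,0,0,0],[0,0,0,0,0,0],[0,0,0,0,0,0]]]' --jaw 1 --force 35

```text
time_s: 4.62
ee_pos: [430.0, -406.5, 121.8]
ee_rot: [62.5, 90.0, -21.8]
force: [0.8, -0.2, 1.9]
gripper_width: 65.9
```

send_rows --commands '[[[-0.05,0,0,0,0,0],[-0.1,0,0,0,0,0],[-0.2,0,0,0,0,0],[-0.2,0,0,0,0,0]]]'

```text
time_s: 5.12
ee_pos: [430.5, -406.9, 142.7]
ee_rot: [41.7, 89.9, -42.7]
force: [0.2, -0.8, -0.7]
gripper_width: 65.8
```

Run:
```python
from h import *
p,r,s=pose(); print(p,s['force'],s['gripper_width'])
grab('scene','s3')
im=load('s3')['p'][200:360,200:360,::-1]; cv2.imwrite('pics/s3c.png',cv2.resize(im,None,fx=3.7,fy=3.7,interpolation=cv2.INTER_CUBIC))
```

```text
[ 430.48827629 -406.93048712  142.7148415 ] [ 0.24453504 -0.7908474  -0.68378505] 65.80348012188784
```

View pics/s3c.png

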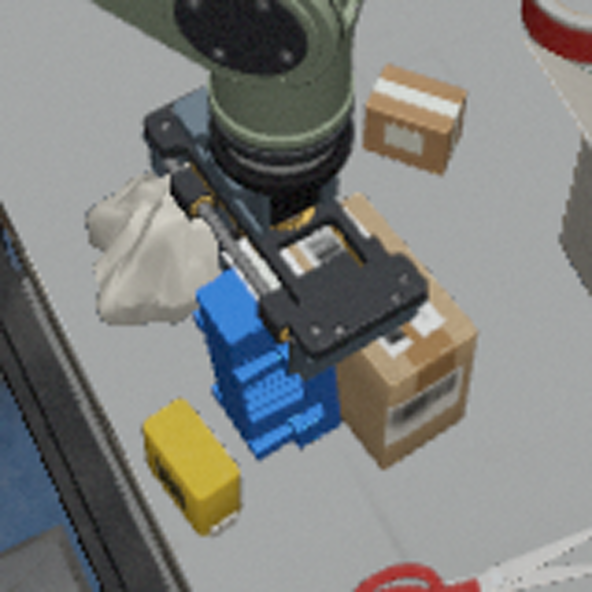

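send_rows --commands '[[[-0.4,0,0,0,0,0],[-0.8,0,0,0,0,0],[-1,0,0,0,0,0]]]'

```text
time_s: 5.55
ee_pos: [430.5, -406.9, 243.8]
ee_rot: [41.1, 89.8, -43.3]
force: [0.9, 0.1, -1.9]
gripper_width: 65.6
```

Run:
```python
from h import *
W=np.vstack([cloud(n).reshape(-1,3) for n in('top0','scene0','w1')])
for x0 in range(360,540,20):
    print(x0,[int(np.nan_to_num(np.nanpercentile(W[m,2],97))) if (m:=(W[:,0]>=x0)&(W[:,0]<x0+20)&(W[:,1]<=y0)&(W[:,1]>y0-10)).sum()>3 else -1 for y0 in range(-180,-260,-10)])
p,r,s=pose(); print(p,s['force'],s['qpos'])
h=np.radians(-3)
def tgt(G,tilt):
    t=np.radians(tilt); f=np.array([np.cos(h),np.sin(h),0]); x=np.sin(t)*f-np.cos(t)*np.array([0,0,1]); z=[np.sin(h),-np.cos(h),0]
    return np.array(G)+19*x, Rtool(x,z)
for G,t in [((431,-320,300),0),((431,-220,300),0),((445,-150,300),0),((470,-147,200),20),((470,-147,150),45)]:
    tp,tr=tgt(G,t); rows([(tp,tr)],p,r); p,r=tp,tr
```

```text
360 [2, 3, 3, 34, 42, 40, 28, 42]
380 [4, 4, 5, 45, 49, 58, 62, 65]
400 [3, 2, 38, 49, 59, 74, 79, 359]
420 [2, 3, 37, 52, 67, 86, 86, 382]
440 [3, 2, 28, 51, 372, 393, 403, 413]
460 [3, 3, 38, 53, 378, 390, 393, 393]
480 [3, 3, 31, 42, 56, 70, 75, 78]
500 [3, 4, 2, 35, 44, 46, 38, 57]
520 [2, 4, 3, 3, 3, 3, 3, 37]
[ 430.45655112 -406.91569369  243.84575268] [ 0.85530961  0.06399098 -1.92522237] [-4.45043486e+01  1.88511581e+01  8.45055394e+01  4.06153868e-03
  7.64525482e+01  3.98814315e+01]
[-0.374, 0.091, -0.864, 0.0239, 0.0004, -0.0004] deg 8.6
[0.0, -0.052, -0.999, 0.0, 0.0, 0.0] deg 0.0
[0.0, 0.103, -0.706, 0.0, 0.0, 0.0] deg 0.0
[0.989, 0.313, -0.043, 0.0, 0.0, 0.0556] deg 20.0
[0.452, -0.091, -0.0, 0.0, 0.0, 0.0694] deg 25.0
```

send_rows --commands '[[[-0.37,0.09,-0.86,0.024,0,0],[-0.37,0.09,-0.86,0.024,0,0],[-0.37,0.09,-0.86,0.024,0,0]]]'

```text
time_s: 5.92
ee_pos: [430.8, -318.5, 279.9]
ee_rot: [62.5, 89.9, -30.4]
force: [-0.2, -0.5, -1.9]
gripper_width: 65.9
```

send_rows --commands '[[[0,-0.05,-1,0,0,0],[0,-0.05,-1,0,0,0],[0,-0.05,-1,0,0,0]]]'

```text
time_s: 6.3
ee_pos: [430.4, -218.6, 278.1]
ee_rot: [-112.6, 89.9, 154.5]
force: [0.2, -0.1, -2.0]
gripper_width: 65.9
```

send_rows --commands '[[[0,0.2,-0.7,0,0,0.03],[0,0.3,-0.7,0,0,0.06],[0,0.3,-0.7,0,0,0.09],[0,0.3,-0.7,0,0,0.11],[0,0.3,-0.7,0,0,0.11]]]'

```text
time_s: 6.92
ee_pos: [461.8, -152.0, 276.0]
ee_rot: [90.2, 50.7, -3.1]
force: [0.4, -0.4, -1.6]
gripper_width: 65.6
```

Run:
```python
from h import *
p,r,s=pose(); print(p,r.as_matrix().round(3),s['force'],s['qpos'],s['gripper_width'])
grab('scene','s4')
im=load('s4')['p'][100:330,150:430,::-1]; cv2.imwrite('pics/s4c.png',cv2.resize(im,None,fx=2.6,fy=2.6,interpolation=cv2.INTER_CUBIC))
```

```text
[ 461.75683946 -152.04442237  275.9786364 ] [[ 0.632  0.773 -0.056]
 [-0.034 -0.044 -0.998]
 [-0.774  0.633 -0.002]] [ 0.4109131  -0.39721363 -1.6375801 ] [-31.70723761  -8.33883172 121.94335262  31.93952717  34.99485961
  40.2027629 ] 65.64372388839038
```

View pics/s4c.png

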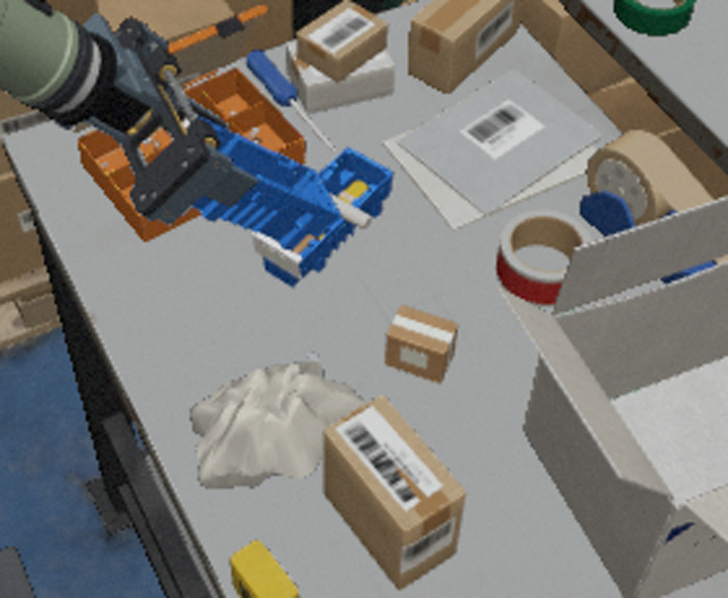

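```bash
cat > arc.py <<'E'
from h import *
h=np.radians(-3); f=np.array([np.cos(h),np.sin(h),0]); up=np.array([0,0,1.])
C=np.array([535,-151,0.]); E=C+79*f
def G(th,dz=0):
    th=np.radians(th); return E-f*(134*np.sin(th)-47*np.cos(th))+up*(134*np.cos(th)+47*np.sin(th)+dz)
def tgt(g,tilt):
    t=np.radians(tilt); x=np.sin(t)*f-np.cos(t)*up
    return g+19*x, Rtool(x,[np.sin(h),-np.cos(h),0])
E
python3 - <<'E'
from arc import *
p,r,s=pose()
rows([tgt(G(45,60),40),tgt(G(45,6),40)],p,r)
E
```

```text
[1.447, 0.116, -0.057, -0.0004, 0.0003, 0.0016] deg 0.6
[1.864, -0.227, -0.057, -0.0004, 0.0003, 0.0016] deg 0.6
```

send_rows --commands '[[[0.5,0.1,-0.057,0,0,0.0016],[0.95,0.1,-0.057,0,0,0.0016],[0.95,0.1,-0.057,0,0,0.0016]]]'

```text
time_s: 7.35
ee_pos: [534.9, -149.2, 209.0]
ee_rot: [90.2, 50.1, -2.7]
force: [0.0, 0.5, -1.1]
gripper_width: 65.8
```

send_rows --commands '[[[0.5,0,0,0,0,0],[0.8,-0.2,0,0,0,0],[0.9,-0.32,0,0,0,0],[0.9,-0.32,0,0,0,0],[0.9,-0.32,0,0,0,0]]]'

```text
time_s: 7.98
ee_pos: [567.9, -151.7, 124.1]
ee_rot: [89.9, 49.7, -3.0]
force: [0.3, -0.1, -1.0]
gripper_width: 65.5
```

Run:
```python
from arc import *
p,r,s=pose(); print(p,s['force'],s['qpos'],s['gripper_width'])
rows([tgt(G(45,3),40),tgt(G(45,0),40),tgt(G(45,-3),40)])
grab('scene','s5')
im=load('s5')['p'][100:330,150:430,::-1]; cv2.imwrite('pics/s5c.png',cv2.resize(im,None,fx=2.6,fy=2.6,interpolation=cv2.INTER_CUBIC))
```

```text
[ 567.9345826  -151.72601475  124.06908376] [ 0.29027156 -0.13516445 -1.04525088] [-23.51811594  12.83030158 127.58356808  85.38739223  13.13050556
 -11.20238449] 65.54078126432216
[0.037, -0.074, 0.01, 0.0001, 0.0001, -0.001] deg 0.3
[0.06, -0.094, 0.01, 0.0001, 0.0001, -0.001] deg 0.3
[0.083, -0.113, 0.01, 0.0001, 0.0001, -0.001] deg 0.3
```

View pics/s5c.png

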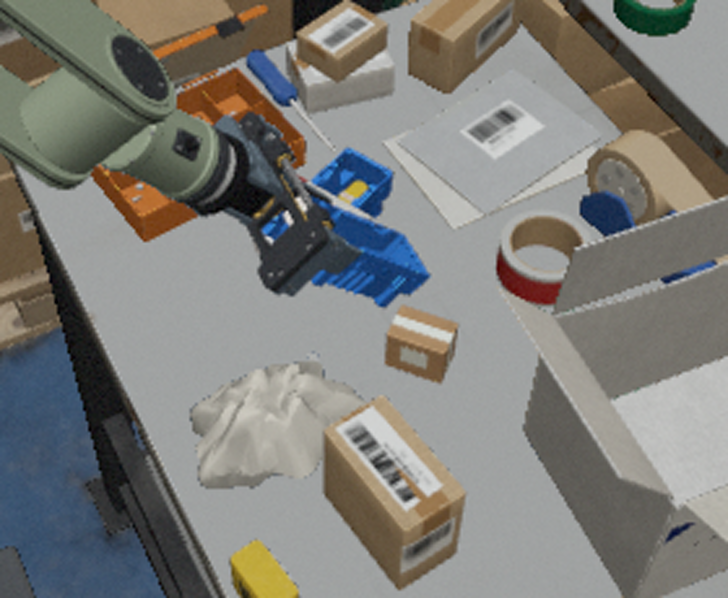

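send_rows --commands '[[[0.04,-0.075,0.01,0,0,0],[0.06,-0.095,0.01,0,0,0],[0.06,-0.095,0.01,0,0,0]]]'

```text
time_s: 8.4
ee_pos: [564.0, -152.4, 113.5]
ee_rot: [89.9, 49.6, -3.1]
force: [0.5, 0.0, 0.1]
gripper_width: 65.9
```

Run:
```python
from arc import *
p,r,s=pose(); print(p,s['force'],s['qpos'],s['gripper_width'])
rows([tgt(G(45,-2),40)]+[tgt(G(th,-2),40-(th-45)*20/45) for th in (50,55,60,65,70,75,80)])
```

```text
[ 564.03652663 -152.40210397  113.49238618] [0.4810148  0.01354571 0.13418083] [-23.8392082   13.69938563 128.76341764  93.9785452   13.30612972
 -20.27501323] 65.9467040232885
[0.02, -0.009, 0.001, 0.0, 0.0001, -0.001] deg 0.4
[-0.007, -0.137, 0.001, 0.0, 0.0001, -0.0072] deg 2.6
[-0.023, -0.267, 0.001, 0.0, 0.0001, -0.0134] deg 4.8
[-0.028, -0.398, 0.001, 0.0, 0.0001, -0.0195] deg 7.0
[-0.023, -0.529, 0.001, 0.0, 0.0001, -0.0257] deg 9.3
[-0.008, -0.659, 0.001, 0.0, 0.0001, -0.0319] deg 11.5
[0.018, -0.787, 0.001, 0.0, 0.0001, -0.038] deg 13.7
[0.054, -0.912, 0.001, 0.0, 0.0001, -0.0442] deg 15.9
```

send_rows --commands '[[[0.02,-0.01,0,0,0,-0.001],[0.02,-0.01,0,0,0,-0.001],[-0.007,-0.14,0,0,0,-0.007],[-0.023,-0.27,0,0,0,-0.013],[-0.023,-0.27,0,0,0,-0.013]]]' --force 4

```text
time_s: 9.02
ee_pos: [540.7, -150.7, 95.5]
ee_rot: [90.0, 54.5, -3.0]
force: [0.1, 0.5, -1.1]
gripper_width: 65.8
```

Run:
```python
from arc import *
p,r,s=pose(); print(p,s['force'],s['qpos'],s['gripper_width'])
rows([tgt(G(th,-2),40-(th-45)*20/45) for th in (55,60,65,70,75,80)])
grab('scene','s6')
im=load('s6')['p'][130:290,220:400,::-1]; cv2.imwrite('pics/s6c.png',cv2.resize(im,None,fx=3.6,fy=3.6,interpolation=cv2.INTER_CUBIC))
```

```text
[ 540.67415861 -150.6622207    95.52750071] [ 0.13118532  0.48517992 -1.13776447] [-23.85228159  13.67625419 128.87491943  72.54474112  12.50703843
   0.57846234] 65.78619315699494
[-0.01, 0.027, 0.006, 0.0001, -0.0, 0.0003] deg 0.1
[-0.004, -0.104, 0.006, 0.0001, -0.0, -0.0059] deg 2.1
[0.012, -0.234, 0.006, 0.0001, -0.0, -0.0121] deg 4.3
[0.038, -0.363, 0.006, 0.0001, -0.0, -0.0182] deg 6.6
[0.075, -0.488, 0.006, 0.0001, -0.0, -0.0244] deg 8.8
[0.122, -0.61, 0.006, 0.0001, -0.0, -0.0306] deg 11.0
```

View pics/s6c.png

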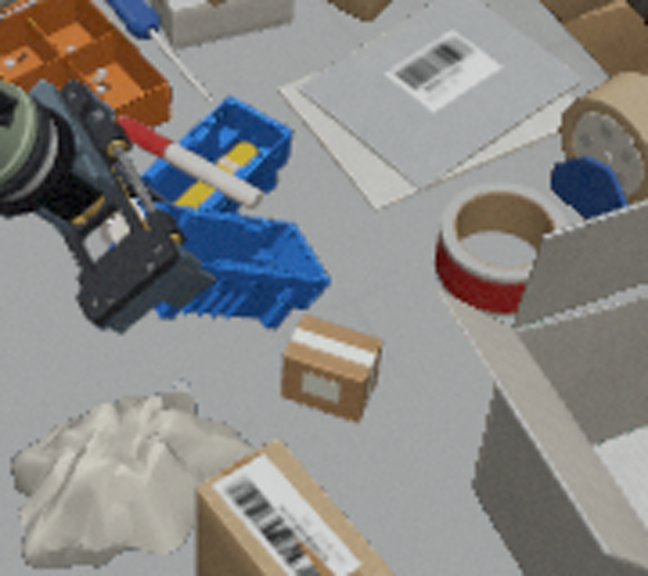

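```bash
cat > tilt.py <<'E'
from arc import *
import sys
def side(n):
    W=cloud(n).reshape(-1,3); hsv=cv2.cvtColor(load(n)['p'],cv2.COLOR_RGB2HSV).reshape(-1,3)
    m=(hsv[:,0]>95)&(hsv[:,0]<125)&(hsv[:,1]>110)&np.isfinite(W[:,0])
    q=W-C; a=q@f; b=q@np.array([-f[1],f[0],0])
    m&=(abs(b)<40)&(a>-150)&(a<150)&(W[:,2]>-5)&(W[:,2]<200)
    print(n,m.sum(),'b',np.percentile(b[m],[1,99]).round(1))
    for a0 in range(-150,120,15):
        k=m&(a>=a0)&(a<a0+15)
        if k.sum()>4: print(a0,k.sum(),np.percentile(W[k,2],[2,50,98]).round(0))
if __name__=='__main__': side(sys.argv[1])
E
python3 tilt.py s6
python3 - <<'E'
from h import *
grab('top','t6')
E
python3 tilt.py t6
```

```text
s6 983 b [-34.   34.1]
-30 12 [ 69.  74. 199.]
-15 17 [ 65.  75. 169.]
0 37 [ 52.  91. 124.]
15 116 [ 46.  91. 112.]
30 152 [ 40.  81. 105.]
45 131 [25. 73. 95.]
60 142 [12. 56. 86.]
75 133 [14. 46. 73.]
90 113 [21. 38. 66.]
105 128 [30. 44. 54.]
t6 1644 b [-31.9  33.3]
-60 6 [ 92. 142. 193.]
-15 108 [ 56. 121. 141.]
0 196 [ 46.  83. 126.]
15 202 [ 36.  59. 112.]
30 186 [ 26.  41. 105.]
45 179 [19. 34. 94.]
60 173 [ 6. 21. 85.]
75 197 [ 1. 23. 71.]
90 197 [13. 27. 64.]
105 197 [30. 43. 53.]
```

send_rows --commands '[[[0,-0.1,0,0,0,-0.006],[0.01,-0.23,0,0,0,-0.012],[0.04,-0.36,0,0,0,-0.018],[0.075,-0.49,0,0,0,-0.024],[0.12,-0.61,0,0,0,-0.031],[0.12,-0.61,0,0,0,-0.031]]]'

```text
time_s: 9.88
ee_pos: [498.4, -148.2, 50.3]
ee_rot: [90.1, 65.7, -2.9]
force: [0.5, 0.7, -1.5]
gripper_width: 65.9
```

```bash
python3 - <<'E'
from arc import *
p,r,s=pose(); print(p,s['force'],s['qpos'],s['gripper_width'])
rows([tgt(G(th,-2),40-(th-45)*20/45) for th in (80,83,86,89,90)])
grab('scene','s7'); grab('top','t7')
im=load('s7')['p'][130:290,220:400,::-1]; cv2.imwrite('pics/s7c.png',cv2.resize(im,None,fx=3.6,fy=3.6,interpolation=cv2.INTER_CUBIC))
E
python3 tilt.py t7
```

```text
[ 498.39519865 -148.22987777   50.33335897] [ 0.47419395  0.73483368 -1.52378181] [-23.11307445  16.02090946 128.15960415  32.90018567  15.20274342
  39.562397  ] 65.90744623496117
[-0.0, -0.003, 0.009, 0.0, -0.0002, 0.0004] deg 0.1
[0.045, -0.066, 0.009, 0.0, -0.0002, -0.0033] deg 1.2
[0.094, -0.126, 0.009, 0.0, -0.0001, -0.007] deg 2.5
[0.145, -0.184, 0.009, 0.0, -0.0001, -0.0107] deg 3.9
[0.163, -0.203, 0.009, 0.0, -0.0001, -0.012] deg 4.3
t7 1885 b [-31.7  33.3]
-60 58 [ 27.  81. 150.]
-45 83 [ 23.  50. 106.]
-30 216 [19. 47. 81.]
-15 201 [15. 26. 82.]
0 199 [13. 23. 78.]
15 194 [10. 18. 74.]
30 187 [ 8. 18. 71.]
45 192 [ 4. 12. 66.]
60 179 [ 1. 11. 65.]
75 255 [ 2. 30. 60.]
90 115 [38. 55. 61.]
```

View pics/s7c.png

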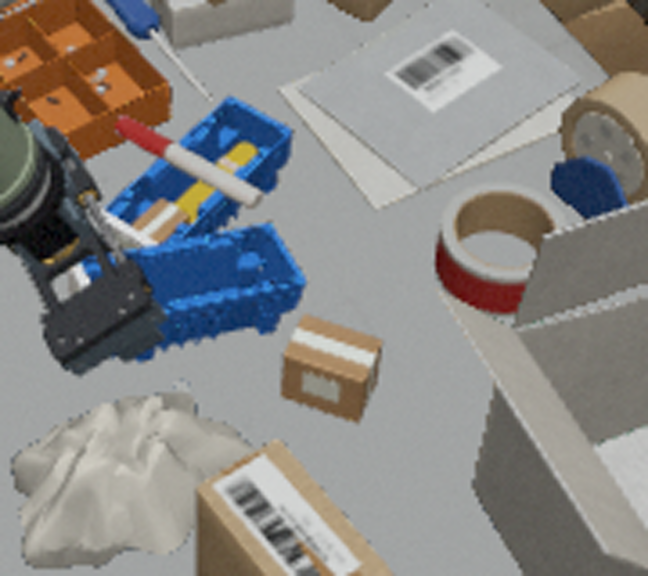

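send_rows --commands '[[[0.045,-0.066,0.005,0,0,-0.003],[0.094,-0.126,0.005,0,0,-0.007],[0.15,-0.19,0.005,0,0,-0.011],[0.155,-0.195,0.005,0,0,-0.012],[0.155,-0.195,0.005,0,0,-0.012]]]'

```text
time_s: 10.6
ee_pos: [487.0, -148.4, 28.6]
ee_rot: [90.0, 70.0, -3.0]
force: [0.6, -0.1, -2.1]
gripper_width: 66.2
```

```bash
python3 - <<'E'
from arc import *
p,r,s=pose(); print(p,s['force'],s['qpos'],s['gripper_width'])
grab('top','t8')
E
python3 tilt.py t8
```

```text
[ 486.96675209 -148.42939714   28.60143237] [ 0.56704998 -0.06909674 -2.12902197] [-22.59476265  18.13791496 127.57278704  23.61343784  16.6663692
  48.80554713] 66.21605817124339
t8 1847 b [-32.4  32.5]
-75 21 [  8.  60. 149.]
-60 68 [  3.  32. 128.]
-45 121 [ 4. 32. 63.]
-30 210 [ 3. 28. 65.]
-15 197 [ 2. 11. 66.]
0 204 [ 2. 11. 64.]
15 199 [ 1. 10. 64.]
30 189 [ 1.  9. 61.]
45 195 [ 1.  9. 63.]
60 183 [ 1. 16. 60.]
75 258 [ 2. 40. 62.]
```

send_rows --commands '[[[0,0,0,0,0,0],[0,0,0,0,0,0],[-0.4,0,0,0,0,0],[-0.9,0,0,0,0,0],[-0.9,0,0,0,0,0]]]' --jaw -0.71 --force 20

```text
time_s: 11.28
ee_pos: [457.6, -147.8, 116.9]
ee_rot: [89.5, 69.5, -3.5]
force: [0.5, -0.3, 0.4]
gripper_width: 78.1
```

```bash
python3 - <<'E'
from arc import *
p,r,s=pose(); print(p,s['force'],s['qpos'],s['gripper_width'])
grab('top','t9'); grab('scene','s9')
im=load('t9')['p'][140:300,160:340,::-1]; cv2.imwrite('pics/t9c.png',cv2.resize(im,None,fx=3.6,fy=3.6,interpolation=cv2.INTER_CUBIC))
E
python3 tilt.py t9
```

```text
[ 457.59888128 -147.79612314  116.86239497] [ 0.50086278 -0.32664717  0.38948808] [-24.22855895   7.14051696 124.54835571  14.38378506  29.85639317
  57.45758076] 78.07416189358972
t9 2089 b [-32.5  32.4]
-75 65 [ 1. 53. 62.]
-60 203 [ 1.  8. 62.]
-45 200 [ 0. 26. 61.]
-30 206 [-1. 22. 63.]
-15 202 [ 0.  9. 63.]
0 204 [ 1. 11. 63.]
15 194 [-1.  8. 64.]
30 196 [ 0.  9. 61.]
45 193 [-0. 11. 62.]
60 187 [ 1. 25. 61.]
75 236 [ 3. 41. 63.]
```

View pics/t9c.png

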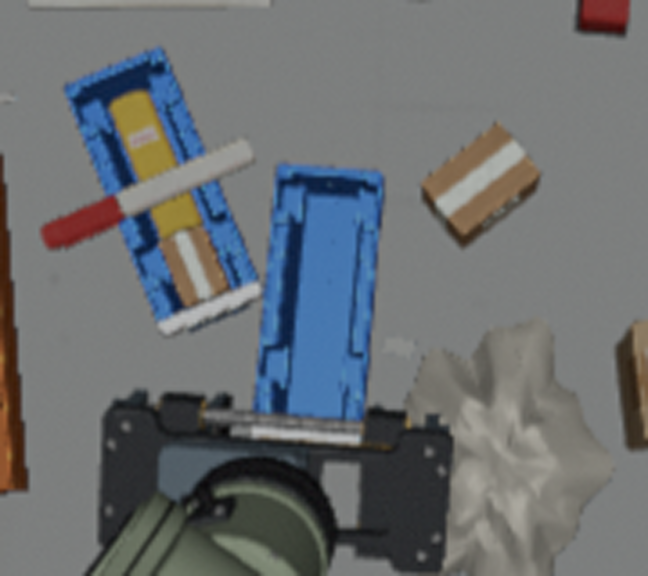

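```bash
cat >> h.py <<'E'
def V(x,y,z,a):
    a=np.radians(a); return np.array([x,y,z],float),Rtool([0,0,-1],[np.cos(a),np.sin(a),0])
def chain(wps,p=None,r=None):
    if p is None: p,r,_=pose()
    for w in wps: rows([V(*w)],p,r); p,r=V(*w)
E
python3 - <<'E'
from h import *
chain([(470,-110,200,-60),(530,-70,200,0),(598,-46,150,27.5)])
W=np.vstack([cloud(n).reshape(-1,3) for n in('t9',)]); W=W[np.isfinite(W[:,0])]
m=(W[:,0]>540)&(W[:,0]<660)&(W[:,1]>-125)&(W[:,1]<40)&(W[:,2]>66)&(W[:,2]<85)
P=W[m]; print(cv2.minAreaRect(P[:,:2].astype(np.float32)),cv2.fitLine(P[:,:2].astype(np.float32),cv2.DIST_HUBER,0,.01,.01).ravel())
Q=P-P.mean(0);u,s_,v=np.linalg.svd(Q[:,:2],full_matrices=False);print(np.degrees(np.arctan2(v[0,1],v[0,0])), P.mean(0), np.percentile(Q[:,:2]@v[0],[1,99]),np.percentile(Q[:,:2]@v[1],[1,99]))
E
```

```text
[-0.772, 0.409, -0.375, -0.0908, 0.0161, -0.0542] deg 38.5
[0.0, 0.72, -0.046, -0.1667, 0.0, 0.0] deg 60.0
[0.5, 0.24, 0.68, -0.0764, 0.0, 0.0] deg 27.5
((600.6356201171875, -49.99115753173828), (64.11278533935547, 139.01467895507812), 4.565221786499023) [ 4.3973386e-01 -8.9812815e-01  5.9690564e+02 -4.5785362e+01]
115.9940839104151 [596.92040672 -44.92988222  74.50044499] [-68.39746337  65.49026571] [-9.89892263  9.23530899]
```

send_rows --commands '[[[-0.77,0.41,-0.375,-0.09,0.016,-0.054],[-0.77,0.41,-0.375,-0.09,0.016,-0.054],[-0.77,0.41,-0.375,-0.09,0.016,-0.054],[-0.77,0.41,-0.375,-0.09,0.016,-0.054],[-0.77,0.41,-0.375,-0.09,0.016,-0.054]]]' --jaw 0

```text
time_s: 12.0
ee_pos: [470.9, -109.5, 197.5]
ee_rot: [-161.8, 89.8, 137.9]
force: [0.6, -0.2, -0.0]
gripper_width: 45.6
```

send_rows --commands '[[[0,0.7,0,-0.167,0,0],[0,0.7,0,-0.167,0,0],[0,0.7,0,-0.167,0,0],[0,0.7,0,-0.167,0,0],[0,0.7,0,-0.167,0,0],[0,0.7,0,-0.167,0,0],[0,0.7,0,-0.167,0,0]]]'

```text
time_s: 12.88
ee_pos: [530.3, -75.3, 198.5]
ee_rot: [125.4, 89.9, 125.1]
force: [1.2, 1.0, -1.0]
gripper_width: 45.5
```

Run:
```python
from h import *
print(pose()[0],pose()[2]['qpos'])
chain([(597,-45.5,140,26),(597,-45.5,60,26)])
```

```text
[530.27787145 -75.31257997 198.48924609] [-9.36666765e+00  1.54217088e+01  9.61333700e+01  9.08577764e-02
  6.85279009e+01 -9.07798965e+00]
[0.585, 0.301, 0.666, -0.0731, -0.0001, -0.0003] deg 26.3
[0.8, 0.0, 0.0, 0.0, 0.0, 0.0] deg 0.0
```

send_rows --commands '[[[0.58,0.3,0.67,-0.073,0,0],[0.58,0.3,0.67,-0.073,0,0],[0.58,0.3,0.67,-0.073,0,0],[0.58,0.3,0.67,-0.073,0,0],[0.58,0.3,0.67,-0.073,0,0]]]'

```text
time_s: 13.5
ee_pos: [597.9, -45.6, 141.7]
ee_rot: [38.6, 89.9, 64.5]
force: [-0.1, 0.7, 0.3]
gripper_width: 45.6
```

Run:
```python
from h import *
print(pose()[0],pose()[2]['qpos'])
chain([(597,-45.5,61,26)])
grab('wrist','w10'); grab('scene','s10')
im=load('s10')['p'][100:260,180:360,::-1]; cv2.imwrite('pics/s10c.png',cv2.resize(im,None,fx=3.6,fy=3.6,interpolation=cv2.INTER_CUBIC))
```

```text
[597.91981634 -45.62178677 141.68120302] [-5.49578384e+00  2.34837873e+01  9.25618283e+01  6.69274662e-02
  6.39325442e+01 -3.14915293e+01]
[0.807, 0.005, -0.008, -0.0001, 0.0001, -0.0001] deg 0.1
```

View pics/s10c.png

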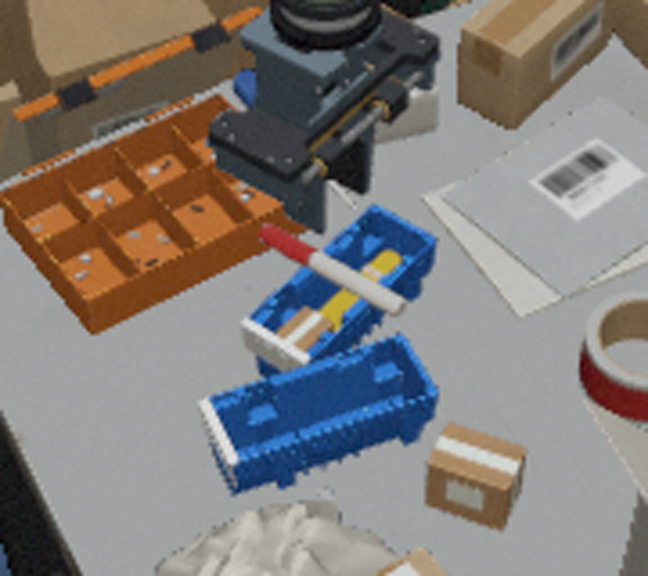

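View pics/w10.png

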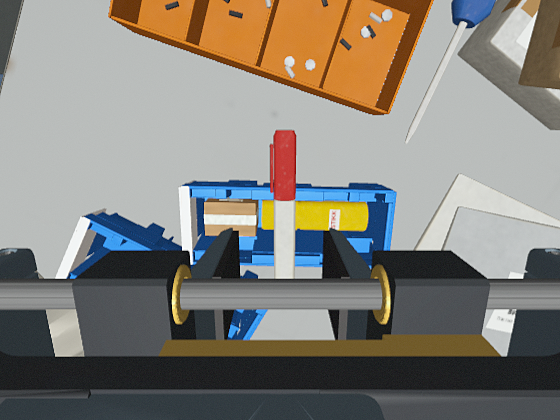

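send_rows --commands '[[[0.4,0,0,0,0,0],[0.7,0,0,0,0,0],[0.8,0,0,0,0,0],[0.8,0,0,0,0,0]]]'

```text
time_s: 14.1
ee_pos: [598.4, -45.5, 62.1]
ee_rot: [19.7, 89.9, 45.7]
force: [-0.6, 0.1, 0.8]
gripper_width: 46.0
```

send_rows --commands '[[[0,0,0,0,0,0],[0,0,0,0,0,0],[0,0,0,0,0,0],[0,0,0,0,0,0]]]' --jaw 1 --force 10

```text
time_s: 14.6
ee_pos: [598.5, -45.4, 62.1]
ee_rot: [7.3, 89.9, 33.4]
force: [-0.8, 0.1, 1.8]
gripper_width: 16.3
```

send_rows --commands '[[[-0.3,0,0,0,0,0],[-0.9,0,0,0,0,0],[-1,0,0,0,0,0],[-1,0,0,0,0,0]]]'

```text
time_s: 15.1
ee_pos: [598.2, -45.5, 162.0]
ee_rot: [3.7, 89.9, 29.9]
force: [-0.5, 0.5, -0.5]
gripper_width: 16.5
```

Run:
```python
from h import *
print(pose()[0],pose()[2]['qpos'],pose()[2]['gripper_width'])
grab('scene','s11')
im=load('s11')['p'][100:260,180:360,::-1]; cv2.imwrite('pics/s11c.png',cv2.resize(im,None,fx=3.6,fy=3.6,interpolation=cv2.INTER_CUBIC))
grab('wrist','w11')
```

```text
[598.18222843 -45.47567133 162.00954782] [-5.47473365e+00  2.25453743e+01  9.09258510e+01  5.63090311e-02
  6.64559639e+01 -3.16172157e+01] 16.472968136304853
```

View pics/s11c.png

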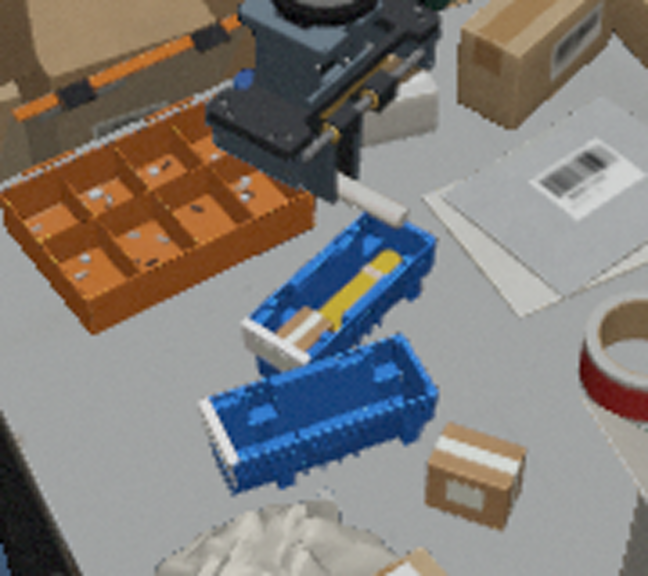

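View pics/w11.png

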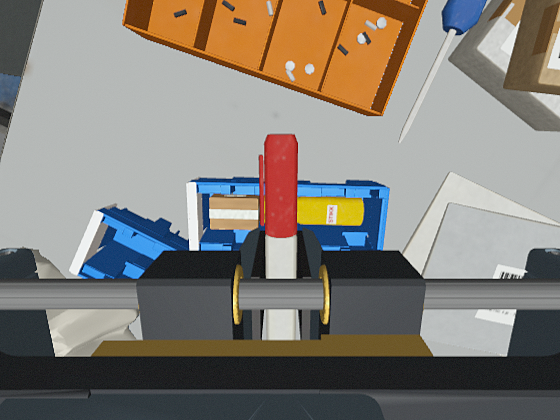

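```bash
cat > rim.py <<'E'
from arc import *
def rimfit(n,cx,cy,heading,tag='',zmin=54,zmax=66,rad=110,hw=42):
    """rim points in local frame: a along heading, b to left"""
    W=cloud(n).reshape(-1,3); hsv=cv2.cvtColor(load(n)['p'],cv2.COLOR_RGB2HSV).reshape(-1,3)
    h=np.radians(heading); a=(W[:,0]-cx)*np.cos(h)+(W[:,1]-cy)*np.sin(h); b=-(W[:,0]-cx)*np.sin(h)+(W[:,1]-cy)*np.cos(h)
    blue=(hsv[:,0]>95)&(hsv[:,0]<125)&(hsv[:,1]>90); wht=(hsv[:,1]<45)&(hsv[:,2]>150)
    m=np.isfinite(W[:,0])&(W[:,2]>zmin)&(W[:,2]<zmax)&(abs(a)<rad)&(abs(b)<hw)&(blue|wht)
    P=W[m][:,:2].astype(np.float32); r=cv2.minAreaRect(P)
    print(n,tag,m.sum(),'c',np.round(r[0],1),'sz',np.round(r[1],1),'ang',round(r[2],2),'a',np.percentile(a[m],[.5,99.5]).round(1),'b',np.percentile(b[m],[.5,99.5]).round(1))
E
python3 - <<'E'
from rim import *
grab('top','t11')
rimfit('t11',535,-151,-3,'spare',54,66,95,40); rimfit('s11',535,-151,-3,'spare',54,66,95,40)
rimfit('t11',604,-47,24.6,'packed');rimfit('s11',604,-47,24.6,'packed')
im=load('t11')['p'][140:300,160:340,::-1]; cv2.imwrite('pics/t11c.png',cv2.resize(im,None,fx=3.6,fy=3.6,interpolation=cv2.INTER_CUBIC))
chain([(590,-60,170,50),(540,-145,170,87),(535,-151,90,87)])
E
```

```text
t11 spare 707 c [ 536.5 -147.5] sz [ 72.6 169.7] ang 87.13 a [-83.2  85.5] b [-32.7  37.5]
s11 spare 518 c [ 538.2 -149.2] sz [ 75.6 170.1] ang 86.66 a [-81.   87.1] b [-34.8  38.9]
t11 packed 412 c [593.3 -57.8] sz [192.1  69.2] ang 26.1 a [-109.1   82.4] b [-41.7  27. ]
s11 packed 402 c [596.  -57.5] sz [196.9  71.7] ang 25.86 a [-108.2   84.5] b [-41.6  28.7]
[-0.104, -0.101, -0.127, -0.0663, -0.0003, -0.0005] deg 23.9
[0.0, -0.163, -0.973, -0.1028, 0.0, 0.0] deg 37.0
[0.8, 0.047, -0.063, 0.0, 0.0, 0.0] deg 0.0
```

View pics/t11c.png

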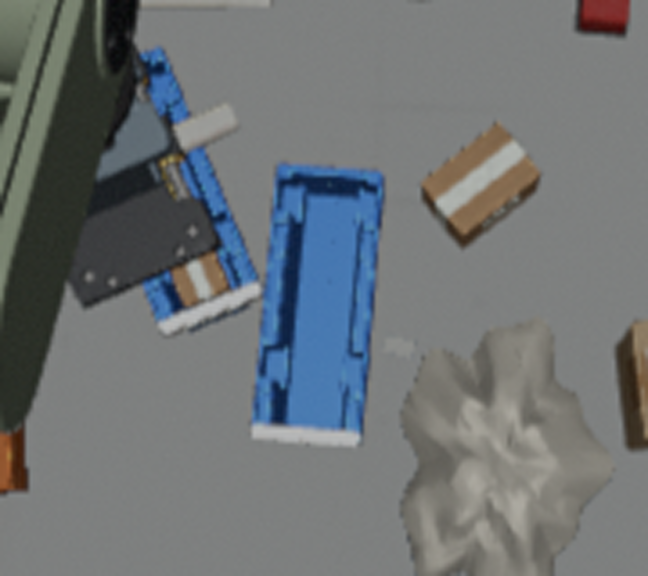

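send_rows --commands '[[[-0.1,-0.1,-0.13,-0.066,0,0],[-0.1,-0.1,-0.13,-0.066,0,0],[-0.1,-0.1,-0.13,-0.066,0,0]]]'

```text
time_s: 15.62
ee_pos: [590.0, -60.3, 169.8]
ee_rot: [106.7, 89.8, 156.7]
force: [0.1, -0.6, -0.2]
gripper_width: 16.4
```

send_rows --commands '[[[0,-0.16,-0.97,-0.103,0,0],[0,-0.16,-0.97,-0.103,0,0],[0,-0.16,-0.97,-0.103,0,0],[0,-0.16,-0.97,-0.103,0,0],[0,-0.16,-0.97,-0.103,0,0]]]'

```text
time_s: 16.25
ee_pos: [539.8, -144.6, 170.0]
ee_rot: [59.0, 89.8, 145.9]
force: [0.7, -0.5, -0.3]
gripper_width: 16.4
```

Run:
```python
from h import *
print(pose()[0],pose()[2]['qpos'],pose()[2]['gripper_width'])
chain([(537.5,-151,90,87)])
grab('wrist','w12')
```

```text
[ 539.80371412 -144.60888252  169.97740837] [-1.62095274e+01  1.87556311e+01  9.56169212e+01  6.10724910e-02
  6.57996144e+01 -1.03112107e+02] 16.417086076532147
[0.8, 0.017, -0.066, -0.0003, 0.0003, -0.0004] deg 0.2
```

View pics/w12.png

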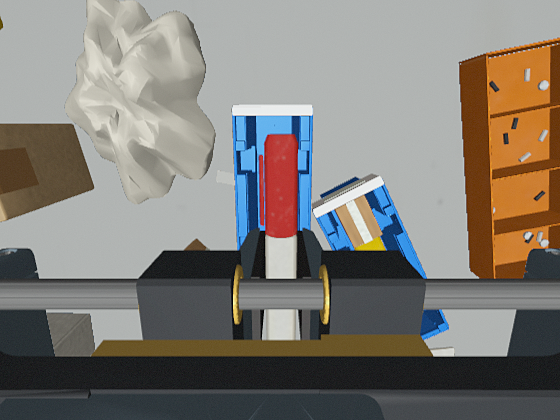

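send_rows --commands '[[[0.5,0.017,-0.066,0,0,0],[0.95,0.017,-0.066,0,0,0],[0.95,0.017,-0.066,0,0,0],[0.95,0.017,-0.066,0,0,0]]]'

```text
time_s: 16.8
ee_pos: [539.7, -151.3, 77.7]
ee_rot: [-79.6, 89.9, 7.4]
force: [0.2, -0.5, -0.3]
gripper_width: 16.5
```

Run:
```python
from h import *
print(pose()[0],pose()[2]['qpos'],pose()[2]['force'])
grab('wrist','w13')
chain([(537.5,-151,62,87)])
```

```text
[ 539.70806818 -151.28835811   77.67900794] [-1.68654906e+01  2.38612194e+01  1.02617161e+02  6.42142601e-02
  5.34071745e+01 -1.03848415e+02] [ 0.18435964 -0.54332536 -0.32535881]
[0.163, 0.027, 0.003, -0.0001, 0.0, 0.0006] deg 0.2
```

View pics/w13.png

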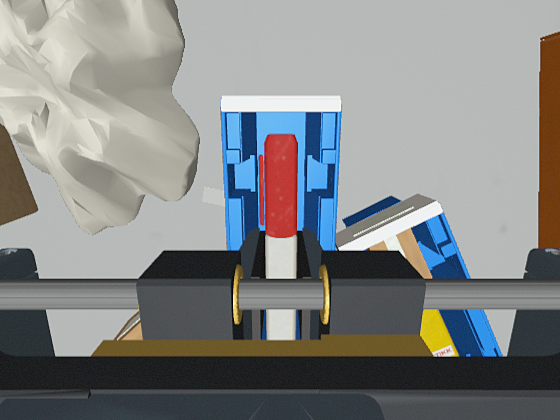

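send_rows --commands '[[[0.15,0.027,0,0,0,0],[0.16,0.027,0,0,0,0],[0.16,0.027,0,0,0,0]]]'

```text
time_s: 17.23
ee_pos: [535.9, -150.9, 60.6]
ee_rot: [-27.2, 89.9, 59.7]
force: [0.1, 0.4, -0.5]
gripper_width: 16.3
```

send_rows --commands '[[[0,0,0,0,0,0],[0,0,0,0,0,0],[0,0,0,0,0,0]]]' --jaw 0.2

```text
time_s: 17.6
ee_pos: [536.0, -151.0, 60.7]
ee_rot: [-33.7, 89.9, 53.3]
force: [1.3, -0.6, 0.5]
gripper_width: 36.4
```

send_rows --commands '[[[-0.5,0,0,0,0,0],[-1,0,0,0,0,0],[-1,0,0,0,0,0],[-1,0,0,0,0,0]]]'

```text
time_s: 18.1
ee_pos: [535.3, -150.8, 160.0]
ee_rot: [31.9, 89.9, 118.9]
force: [-0.0, -0.2, -0.6]
gripper_width: 36.7
```

Run:
```python
from h import *
print(pose()[0],pose()[2]['qpos'],pose()[2]['force'])
grab('wrist','w14')
```

```text
[ 535.26492898 -150.83789816  159.96488871] [-1.69557584e+01  1.89320815e+01  9.69119323e+01  6.06662328e-02
  6.42122468e+01 -1.03941727e+02] [-0.02366137 -0.17494957 -0.59686248]
```

View pics/w14.png

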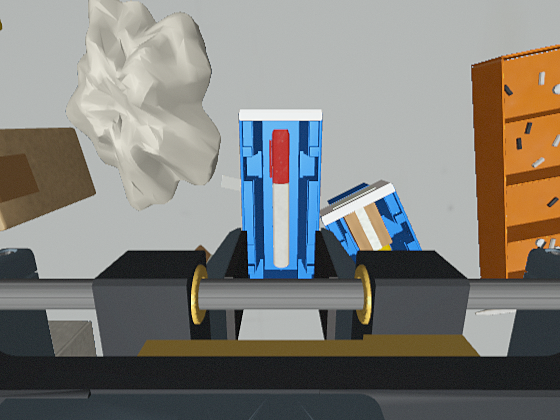

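```bash
cat > wm.py <<'E'
from h import *
def plane_pts(n,uv,z=60.):
    d=load(n);K=d['mtx'];T=d['T']
    c=cv2.undistortPoints(np.array(uv,float).reshape(-1,1,2),K,d['dist']).reshape(-1,2)
    ray=np.c_[c[:,0],-c[:,1],-np.ones(len(c))]@T[:3,:3]; o=-T[:3,:3].T@T[:3,3]
    s=(z-o[2])/ray[:,2]; return o+ray*s[:,None]
def mask(n,kind):
    p=load(n)['p']; hsv=cv2.cvtColor(p,cv2.COLOR_RGB2HSV)
    if kind=='blue': return (hsv[...,0]>95)&(hsv[...,0]<125)&(hsv[...,1]>90)
    return (hsv[...,1]<25)&(hsv[...,2]>225)
E
python3 - <<'E'
from wm import *
im=load('w14')['p'][95:205,215:345,::-1]; cv2.imwrite('pics/w14c.png',cv2.resize(im,None,fx=5,fy=5,interpolation=cv2.INTER_NEAREST))
T=load('w14')['T']; print('cam pos',-T[:3,:3].T@T[:3,3], 'view',-T[2,:3])
p=load('w14')['p']; print(p[104:118,280], p[150,232:246], p[150,316:330])
E
```

```text
cam pos [ 463.4816206  -147.0305963   332.17795832] view [ 0.25835976 -0.01394903 -0.96594806]
[[183 186 184]
 [183 186 184]
 [182 185 183]
 [178 182 180]
 [174 178 177]
 [213 217 216]
 [237 240 240]
 [236 238 236]
 [237 238 238]
 [237 240 240]
 [237 240 240]
 [238 240 240]
 [238 241 240]
 [237 241 240]] [[181 185 182]
 [181 183 182]
 [180 184 183]
 [182 186 184]
 [181 185 183]
 [182 185 184]
 [189 190 185]
 [162 152 138]
 [ 65 140 230]
 [ 54 152 241]
 [ 32 114 201]
 [105 184 242]
 [103 185 244]
 [101 183 242]] [[ 88 174 242]
 [ 91 174 243]
 [ 80 181 239]
 [ 86 174 241]
 [ 29 139 235]
 [107 131 172]
 [188 187 179]
 [185 187 182]
 [181 186 183]
 [182 185 183]
 [180 184 183]
 [179 184 182]
 [181 185 183]
 [180 184 182]]
```

View pics/w14c.png

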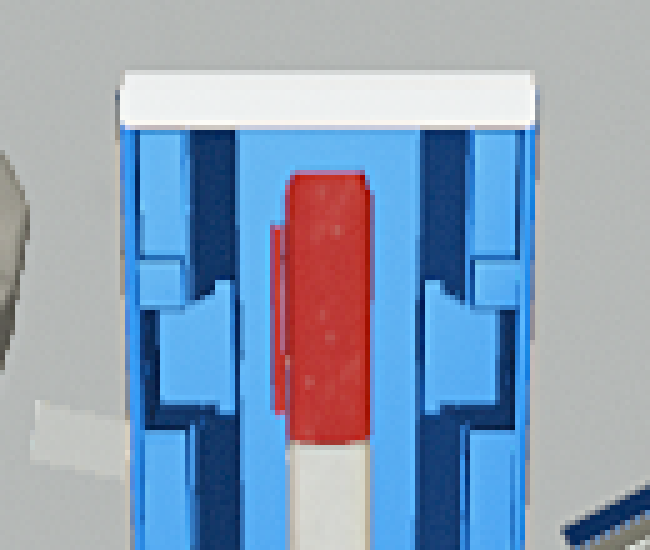

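```bash
cat >> wm.py <<'E'
def toolpts(n,uv,p,r,z=60.):
    return r.inv().apply(plane_pts(n,uv,z)-p)   # tool x,y,z coordinates
def fitl(P,i,j):  # fit coordinate i as func of j
    a=np.polyfit(P[:,j],P[:,i],1); res=P[:,i]-np.polyval(a,P[:,j]); k=abs(res-np.median(res))<1.0
    a=np.polyfit(P[k,j],P[k,i],1); return a,k.sum(),res[k].std()
def cross(v,th,rising):
    v=v.astype(float)
    for i in range(len(v)-1):
        if (rising and v[i]<th<=v[i+1]) or (not rising and v[i]>th>=v[i+1]):
            return i+(th-v[i])/(v[i+1]-v[i])
    return None
E
python3 - <<'E'
from wm import *
p,r,s=pose(); n='w14'; im=load(n)['p']
fe=[(u,100+c) for u in range(246,317,3) if (c:=cross(im[100:116,u,0],210,True)) is not None]
L=[(230+c,v) for v in range(125,235,3) if (c:=cross(im[v,230:250,0],120,False)) is not None]
Rr=[(335-c,v) for v in range(125,190,3) if (c:=cross(im[v,335:312:-1,0],120,False)) is not None]
for nm,q,i,j in (('far',fe,1,2),('L',L,2,1),('R',Rr,2,1)):
    P=toolpts(n,q,p,r); a,k,sd=fitl(P,i,j); print(nm,'slope deg',np.degrees(np.arctan(a[0])).round(2),'at0',np.polyval(a,0).round(2),'at 40',np.polyval(a,40).round(2),'at80',np.polyval(a,80).round(2),k,len(q),sd.round(2))
E
```

```text
far slope deg 0.03 at0 80.41 at 40 80.43 at80 80.45 24 24 0.01
L slope deg -0.07 at0 -33.62 at 40 -33.67 at80 -33.71 35 36 0.4
R slope deg -0.12 at0 32.56 at 40 32.48 at80 32.4 22 22 0.09
```

Run:
```python
from h import *
chain([(570,-100,175,11),(603,-48,160,-64.5)])
```

```text
[-0.157, -0.323, 0.526, 0.211, -0.0, -0.0005] deg 76.0
[0.15, 0.447, 0.423, 0.2097, 0.0, 0.0] deg 75.5
```

send_rows --commands '[[[-0.16,-0.32,0.53,0.21,0,0],[-0.16,-0.32,0.53,0.21,0,0],[-0.16,-0.32,0.53,0.21,0,0],[-0.16,-0.32,0.53,0.21,0,0],[-0.16,-0.32,0.53,0.21,0,0],[-0.16,-0.32,0.53,0.21,0,0],[-0.16,-0.32,0.53,0.21,0,0],[-0.16,-0.32,0.53,0.21,0,0],[-0.16,-0.32,0.53,0.21,0,0]]]' --jaw -1

```text
time_s: 19.27
ee_pos: [570.2, -99.7, 175.5]
ee_rot: [131.2, 89.9, 142.7]
force: [0.6, 0.4, -0.2]
gripper_width: 91.4
```

send_rows --commands '[[[0.15,0.45,0.42,0.21,0,0],[0.15,0.45,0.42,0.21,0,0],[0.15,0.45,0.42,0.21,0,0],[0.15,0.45,0.42,0.21,0,0],[0.15,0.45,0.42,0.21,0,0],[0.15,0.45,0.42,0.21,0,0],[0.15,0.45,0.42,0.21,0,0],[0.15,0.45,0.42,0.21,0,0],[0.15,0.45,0.42,0.21,0,0],[0.15,0.45,0.42,0.21,0,0]]]'

```text
time_s: 20.52
ee_pos: [602.9, -47.4, 161.5]
ee_rot: [148.5, 89.9, 84.4]
force: [0.3, 0.9, 0.1]
gripper_width: 91.0
```

Run:
```python
from wm import *
p,r,s=pose(); print(p,r.as_matrix()[:,2],s['qpos'],s['qvel'].round(2) if hasattr(s['qvel'],'round') else s['qvel'])
grab('wrist','w15'); np.save('pics/w15pose.npy',np.r_[p,r.as_rotvec()])
```

```text
[602.89181984 -47.44578889 161.50407799] [ 4.36192625e-01 -8.99852983e-01 -7.76751136e-04] [-5.61830764e+00  2.30243873e+01  9.02300092e+01  5.68109571e-02
  6.67455959e+01  5.84980580e+01] [ 0.04 -0.05  0.05 -0.02 -0.05  0.48]
```

View pics/w15.png

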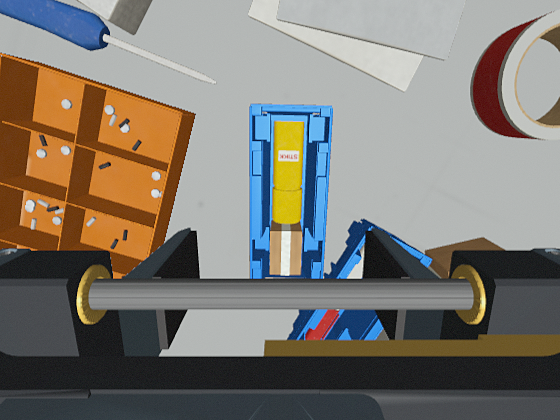

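Run:
```python
from wm import *
q=np.load('pics/w15pose.npy'); p=q[:3]; r=R.from_rotvec(q[3:]); n='w15'; im=load(n)['p']
print(im[98:112,290].tolist(), im[150,242:256].tolist(), im[150,324:338].tolist())
fe=[(u,97+c) for u in range(258,326,3) if (c:=cross(im[97:112,u,0],120,False)) is not None]
L=[(240+c,v) for v in range(112,235,3) if (c:=cross(im[v,240:262,0],120,False)) is not None]
Rr=[(345-c,v) for v in range(112,215,3) if (c:=cross(im[v,345:318:-1,0],120,False)) is not None]
for nm,qq,i,j in (('far',fe,1,2),('L',L,2,1),('R',Rr,2,1)):
    P=toolpts(n,qq,p,r); a,k,sd=fitl(P,i,j); print(nm,'slope deg',np.degrees(np.arctan(a[0])).round(2),'at0',np.polyval(a,0).round(2),'at 40',np.polyval(a,40).round(2),'at80',np.polyval(a,80).round(2),k,len(qq),sd.round(2))
cv2.imwrite('pics/w15c.png',cv2.resize(im[92:282,235:350,::-1],None,fx=4,fy=3.1,interpolation=cv2.INTER_NEAREST))
```

```text
[[180, 182, 181], [181, 184, 182], [181, 184, 182], [179, 183, 181], [182, 185, 181], [188, 186, 176], [146, 165, 201], [78, 161, 236], [92, 178, 244], [91, 173, 241], [84, 169, 241], [97, 179, 245], [91, 176, 245], [50, 125, 197]] [[181, 184, 181], [180, 183, 181], [180, 182, 181], [182, 184, 183], [181, 185, 183], [181, 184, 181], [195, 192, 179], [99, 131, 178], [52, 152, 241], [67, 158, 241], [72, 148, 218], [67, 150, 225], [61, 147, 223], [70, 156, 230]] [[99, 179, 242], [96, 177, 242], [97, 179, 243], [103, 183, 245], [66, 152, 228], [48, 151, 243], [58, 119, 189], [189, 185, 178], [184, 187, 181], [183, 186, 184], [182, 184, 183], [179, 183, 181], [180, 184, 183], [181, 184, 181]]
far slope deg -1.27 at0 86.44 at 40 85.55 at80 84.66 23 23 0.11
L slope deg 1.18 at0 -26.27 at 40 -25.45 at80 -24.62 41 41 0.08
R slope deg 1.24 at0 39.93 at 40 40.79 at80 41.66 35 35 0.09
```

View pics/w15c.png

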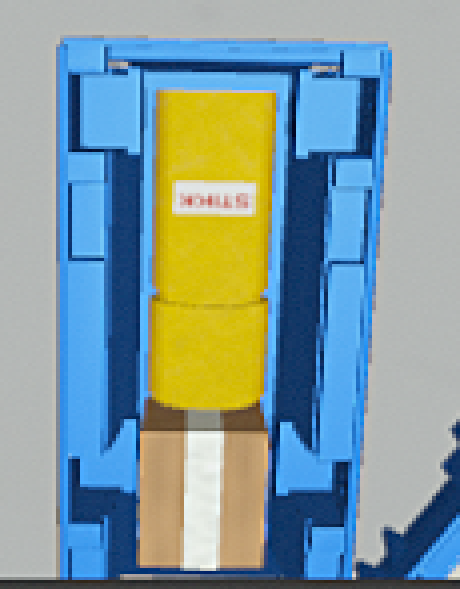

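Run:
```python
from h import *
chain([(560,-100,175,11),(500,-149,160,87)])
```

```text
[-0.135, -0.615, 0.286, -0.2088, -0.0, -0.0002] deg 75.2
[0.15, -0.367, -0.682, -0.2111, 0.0, 0.0] deg 76.0
```

send_rows --commands '[[[-0.14,-0.61,0.29,-0.21,0,0],[-0.14,-0.61,0.29,-0.21,0,0],[-0.14,-0.61,0.29,-0.21,0,0],[-0.14,-0.61,0.29,-0.21,0,0],[-0.14,-0.61,0.29,-0.21,0,0],[-0.14,-0.61,0.29,-0.21,0,0],[-0.14,-0.61,0.29,-0.21,0,0],[-0.14,-0.61,0.29,-0.21,0,0],[-0.14,-0.61,0.29,-0.21,0,0]]]' --jaw -0.64

```text
time_s: 21.7
ee_pos: [560.6, -100.1, 175.6]
ee_rot: [53.6, 89.9, 64.9]
force: [-0.7, -0.2, -0.2]
gripper_width: 74.8
```

send_rows --commands '[[[0.15,-0.37,-0.68,-0.211,0,0],[0.15,-0.37,-0.68,-0.211,0,0],[0.15,-0.37,-0.68,-0.211,0,0],[0.15,-0.37,-0.68,-0.211,0,0],[0.15,-0.37,-0.68,-0.211,0,0],[0.15,-0.37,-0.68,-0.211,0,0],[0.15,-0.37,-0.68,-0.211,0,0],[0.15,-0.37,-0.68,-0.211,0,0],[0.15,-0.37,-0.68,-0.211,0,0],[0.15,-0.37,-0.68,-0.211,0,0]]]'

```text
time_s: 22.95
ee_pos: [501.2, -149.7, 160.5]
ee_rot: [-17.5, 89.9, 69.7]
force: [0.4, -0.8, 0.2]
gripper_width: 74.8
```

Run:
```python
from wm import *
p,r,s=pose(); print(p,s['qpos'],s['gripper_width'])
n='w16'; grab('wrist',n); im=load(n)['p']
np.save('pics/w16pose.npy',np.r_[p,r.as_rotvec()])
chain([(497.5,-149.4,100,87),(497.5,-149.4,31,87)])
```

```text
[ 501.24475961 -149.69919452  160.49416643] [-1.79235583e+01  1.60414770e+01  1.01138962e+02  6.19828842e-02
  6.28172695e+01 -1.05171528e+02] 74.84620081588032
[0.605, 0.038, 0.0, 0.0007, 0.0001, 0.0] deg 0.2
[0.69, 0.0, -0.0, 0.0, 0.0, 0.0] deg 0.0
```

View pics/w16.png

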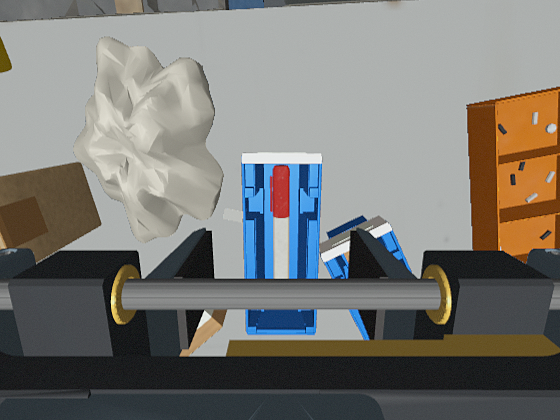

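Run:
```python
from wm import *
q=np.load('pics/w16pose.npy'); p=q[:3]; r=R.from_rotvec(q[3:]); n='w16'; im=load(n)['p']
fe=[(u,145+c) for u in range(249,318,3) if (c:=cross(im[145:162,u,0],210,True)) is not None]
L=[(232+c,v) for v in range(168,205,3) if (c:=cross(im[v,232:254,0],120,False)) is not None]
Rr=[(335-c,v) for v in range(168,215,3) if (c:=cross(im[v,335:312:-1,0],120,False)) is not None]
for nm,qq,i,j in (('far',fe,1,2),('L',L,2,1),('R',Rr,2,1)):
    P=toolpts(n,qq,p,r); a,k,sd=fitl(P,i,j); print(nm,'slope deg',np.degrees(np.arctan(a[0])).round(2),'at0',np.polyval(a,0).round(2),'at 40',np.polyval(a,40).round(2),k,len(qq),sd.round(2))
z=r.as_matrix()[:,2]; print(np.degrees(np.arctan2(z[1],z[0])))
```

```text
far slope deg -0.43 at0 47.07 at 40 46.77 23 23 0.28
L slope deg 0.26 at0 -32.91 at 40 -32.73 13 13 0.09
R slope deg 0.28 at0 33.32 at 40 33.51 16 16 0.08
87.21966262244212
```

send_rows --commands '[[[0.5,0.04,0,0.001,0,0],[0.8,0.04,0,0.001,0,0],[0.8,0.04,0,0.001,0,0]]]'

```text
time_s: 23.38
ee_pos: [495.6, -148.9, 78.6]
ee_rot: [65.1, 89.7, 152.0]
force: [0.3, 0.3, 0.3]
gripper_width: 74.9
```

send_rows --commands '[[[0.2,0,0,0,0,0],[0.4,0,0,0,0,0],[0.48,0,0,0,0,0],[0.48,0,0,0,0,0]]]'

```text
time_s: 23.88
ee_pos: [497.8, -149.6, 33.1]
ee_rot: [-59.2, 89.9, 27.8]
force: [0.5, 0.2, -0.4]
gripper_width: 74.8
```

Run:
```python
from wm import *
p,r,s=pose(); print(p,s['force'],s['gripper_width'])
n='w17'; grab('wrist',n); grab('scene','s17')
cv2.imwrite('pics/s17c.png',cv2.resize(load('s17')['p'][120:280,190:370,::-1],None,fx=3.6,fy=3.6,interpolation=cv2.INTER_CUBIC))
```

```text
[ 497.83380116 -149.56371987   33.12924936] [ 0.52335839  0.19930416 -0.42888411] 74.79538516062921
```

View pics/w17.png

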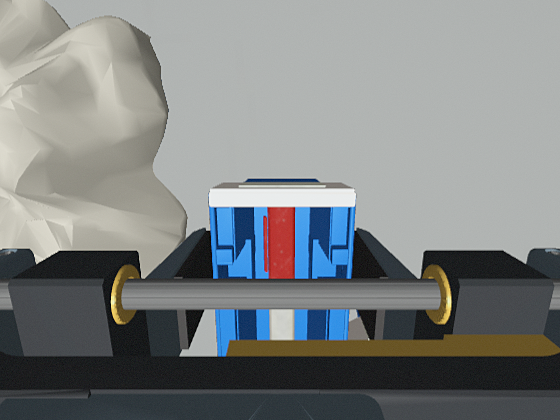

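View pics/s17c.png

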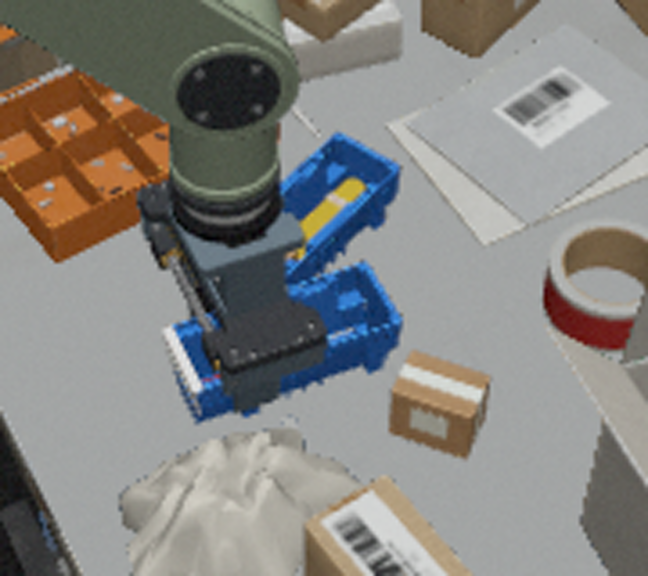

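send_rows --commands '[[[0,0,0,0,0,0],[0,0,0,0,0,0],[0,0,0,0,0,0]]]' --jaw 1 --force 45

```text
time_s: 24.35
ee_pos: [497.8, -149.5, 33.3]
ee_rot: [-70.4, 89.9, 16.6]
force: [-0.1, 0.4, 6.6]
gripper_width: 65.8
```

Run:
```python
from wm import *
p,r,s=pose(); print(p,s['force'],s['gripper_width']); np.save('pics/w18pose.npy',np.r_[p,r.as_rotvec()])
grab('wrist','w18')
```

```text
[ 497.83911892 -149.50956002   33.31171408] [-0.07000785  0.39997029  6.64532409] 65.7969346646963
```

send_rows --commands '[[[-0.1,0,0,0,0,0],[-0.4,0,0,0,0,0],[-0.8,0,0,0,0,0],[-1,0,0,0,0,0],[-1,0,0,0,0,0]]]'

```text
time_s: 25.02
ee_pos: [498.0, -149.8, 133.9]
ee_rot: [-90.7, 89.8, -3.8]
force: [0.5, -0.0, -1.8]
gripper_width: 65.6
```

Run:
```python
from wm import *
p,r,s=pose(); print(p,s['force'],s['torque'],s['gripper_width'],s['qpos']); np.save('pics/w19pose.npy',np.r_[p,r.as_rotvec()])
grab('wrist','w19'); grab('scene','s19'); grab('top','t19')
for n in('w18','w19'):
    q=np.load('pics/'+n+'pose.npy'); p_=q[:3]; r_=R.from_rotvec(q[3:]); im=load(n)['p']
    print(im[178:196,280,0])
    fe=[(u,180+c) for u in range(218,348,4) if (c:=cross(im[180:200,u,0],211,True)) is not None]
    zt=p_[2]+60-33.1+ (0)
    P=toolpts(n,fe,p_,r_,p_[2]+27); a,k,sd=fitl(P,1,2); print(n,'far y',np.polyval(a,0),'row',np.median([x[1] for x in fe]),sd)
    W=cloud(n); 
    b=r_.inv().apply(W.reshape(-1,3)-p_).reshape(W.shape)
    print('white x (tool)',np.nanmedian(b[190:203,240:320,0]), 'rows profile', [np.nanmedian(b[v,240:320,0]).round(1) for v in range(186,206,3)])
cv2.imwrite('pics/s19c.png',cv2.resize(load('s19')['p'][120:280,190:370,::-1],None,fx=3.6,fy=3.6,interpolation=cv2.INTER_CUBIC))
```

```text
[ 497.96246767 -149.77977516  133.94800067] [ 0.54538456 -0.0155162  -1.84466205] [0.02631404 0.13695606 0.0304862 ] 65.62211559421159 [-1.80382840e+01  1.71230148e+01  1.03858483e+02  5.52990871e-02
  5.88323162e+01 -1.05030074e+02]
[142   0  16  28 109 125 110 192 218 164 166 228 238 235 233 233 234 234]
w18 far y 44.163148055047124 row 185.88888888888889 0.04109429848974703
white x (tool) -28.401401626971538 rows profile [np.float64(-21.1), np.float64(-28.0), np.float64(-28.1), np.float64(-28.5), np.float64(-28.4), np.float64(-28.5), np.float64(-28.7)]
[139   0   8  27 109 125 109 191 217 163 167 226 237 234 232 232 233 233]
w19 far y 44.130592749062586 row 185.92307692307693 0.03956242422889128
white x (tool) -28.45668566750784 rows profile [np.float64(-20.9), np.float64(-28.0), np.float64(-28.3), np.float64(-28.7), np.float64(-28.6), np.float64(-28.6), np.float64(-28.8)]
```

View pics/s19c.png

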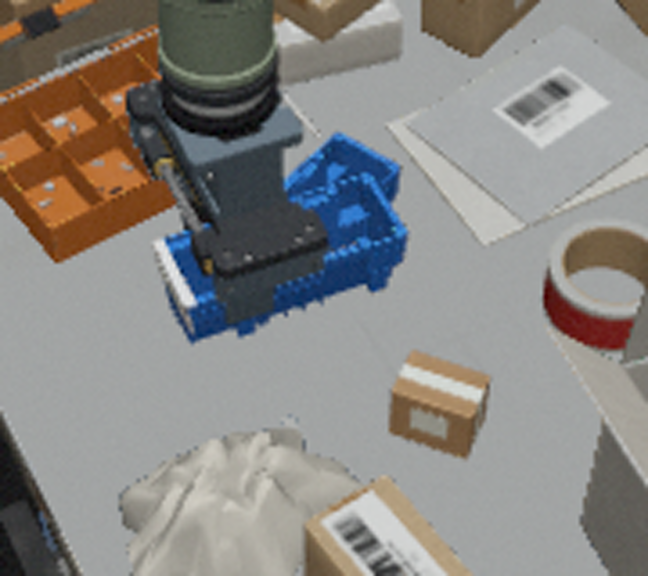

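View pics/w19.png

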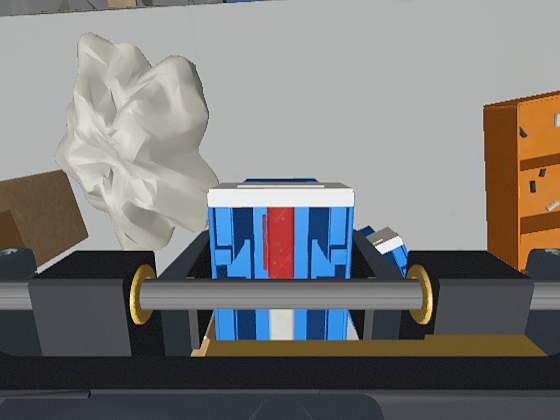

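```bash
python3 - <<'E'
from wm import *
n='w19'; q=np.load('pics/'+n+'pose.npy'); p=q[:3]; r=R.from_rotvec(q[3:]); im=load(n)['p']
fe=[(u,187+c) for u in range(218,348,4) if (c:=cross(im[187:195,u,0],205,True)) is not None]
for zz in (26,27,28): 
    P=toolpts(n,fe,p,r,p[2]+zz); a,k,sd=fitl(P,1,2); print(zz,np.polyval(a,0),np.degrees(np.arctan(a[0])),np.median([x[1] for x in fe]),sd)
L=[(195+c,v) for v in range(196,240,3) if (c:=cross(im[v,195:225,0],120,False)) is not None]
print(im[200,200:216].tolist(), im[200,346:362].tolist())
for v in (192,200,206): 
  print([toolpts(n,[(u,v)],p,r,p[2]+27)[0].round(2).tolist() for u in (208.5,354)])
E
python3 - <<'E'
import cv2,numpy as np
im=np.load('pics/w19.npz')['p'][170:250,200:365,::-1]
cv2.imwrite('pics/w19c.png',cv2.resize(im,None,fx=4.8,fy=4.8,interpolation=cv2.INTER_NEAREST))
E
```

```text
26 42.6356775866848 0.18638507318329636 188.65 0.020952708887887025
27 42.83705727475369 0.1863850731833282 188.65 0.020809090119934478
28 43.03843696282255 0.18638507318331768 188.65 0.020665471351990827
[[168, 167, 155], [168, 167, 155], [168, 166, 154], [170, 167, 155], [170, 169, 157], [167, 163, 152], [168, 161, 144], [136, 174, 218], [238, 240, 238], [237, 238, 237], [233, 236, 235], [233, 237, 236], [233, 236, 236], [233, 236, 236], [232, 235, 235], [233, 236, 236]] [[232, 235, 235], [233, 236, 236], [233, 235, 235], [233, 236, 236], [233, 236, 235], [232, 234, 235], [236, 238, 238], [246, 244, 240], [145, 152, 162], [172, 176, 174], [177, 181, 179], [177, 180, 179], [178, 179, 179], [176, 180, 178], [176, 179, 177], [176, 179, 178]]
[[-27.14, 41.31, -32.17], [-27.14, 41.35, 32.67]]
[[-27.12, 37.64, -32.38], [-27.13, 37.68, 32.88]]
[[-27.12, 34.86, -32.54], [-27.12, 34.91, 33.04]]
```

View pics/w19c.png

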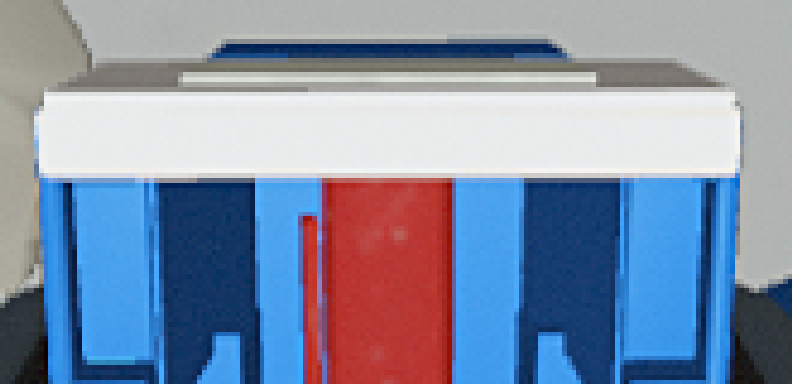

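Run:
```python
from h import *
chain([(530,-130,190,45),(580,-95,190,0),(620,-60,190,-40),(645.1,-35.6,160,-65.36)])
```

```text
[-0.588, -0.326, 0.21, 0.1166, 0.0001, -0.0005] deg 42.0
[0.0, -0.106, 0.601, 0.125, 0.0, 0.0] deg 45.0
[0.0, 0.35, 0.4, 0.1111, 0.0, 0.0] deg 40.0
[0.3, 0.348, 0.035, 0.0704, 0.0, 0.0] deg 25.4
```

send_rows --commands '[[[-0.2,-0.05,0.03,0.017,0,0],[-0.4,-0.1,0.06,0.034,0,0],[-0.59,-0.16,0.1,0.054,0,0],[-0.59,-0.22,0.14,0.075,0,0],[-0.59,-0.27,0.17,0.096,0,0],[-0.59,-0.33,0.21,0.117,0,0]]]'

```text
time_s: 25.92
ee_pos: [530.6, -130.0, 189.8]
ee_rot: [104.8, 89.8, 149.4]
force: [0.0, 0.6, -2.1]
gripper_width: 65.9
```

send_rows --commands '[[[0,-0.02,0.1,0.021,0,0],[0,-0.04,0.2,0.042,0,0],[0,-0.06,0.3,0.063,0,0],[0,-0.07,0.4,0.084,0,0],[0,-0.09,0.5,0.105,0,0],[0,-0.1,0.6,0.125,0,0]]]'

```text
time_s: 26.68
ee_pos: [580.5, -94.8, 189.6]
ee_rot: [152.1, 89.8, 151.7]
force: [-0.8, 0.5, -2.2]
gripper_width: 65.6
```

send_rows --commands '[[[0,0.07,0.08,0.021,0,0],[0,0.13,0.15,0.042,0,0],[0,0.2,0.23,0.063,0,0],[0,0.27,0.3,0.084,0,0],[0,0.35,0.4,0.111,0,0],[0,0.35,0.4,0.111,0,0]]]'

```text
time_s: 27.42
ee_pos: [620.8, -59.7, 189.8]
ee_rot: [-167.8, 89.8, 152.3]
force: [-0.6, 0.1, -3.1]
gripper_width: 65.9
```

Run:
```python
from h import *
p,r,s=pose(); print(p,s['qpos'],s['force'],s['gripper_width'])
chain([(645.1,-35.6,140,-65.36)])
```

```text
[620.80695143 -59.73488577 189.75093285] [-6.58415697e+00  2.36414468e+01  8.49778731e+01  6.16104795e-02
  7.15318819e+01  3.33556148e+01] [-0.62778597  0.05508045 -3.07971823] 65.93595607530264
[0.497, 0.341, 0.033, 0.0706, -0.0004, 0.0002] deg 25.4
```

send_rows --commands '[[[0.1,0.1,0.01,0.02,0,0],[0.25,0.2,0.02,0.04,0,0],[0.4,0.3,0.03,0.06,0,0],[0.5,0.34,0.033,0.0706,0,0],[0.5,0.34,0.033,0.0706,0,0],[0.5,0.34,0.033,0.0706,0,0]]]'

```text
time_s: 28.18
ee_pos: [645.2, -36.7, 141.7]
ee_rot: [150.1, 90.0, 84.7]
force: [0.7, -0.5, -1.3]
gripper_width: 65.7
```

Run:
```python
from wm import *
p,r,s=pose(); print(p,s['qpos'],s['force'],s['gripper_width']); z=r.as_matrix()[:,2]; print(np.degrees(np.arctan2(z[1],z[0])), r.as_matrix()[:,0])
chain([(645.1,-35.6,140,-65.36),(645.1,-35.6,100,-65.36)])
for n in ('scene','top','wrist'): grab(n,n[0]+'20')
cv2.imwrite('pics/s20c.png',cv2.resize(load('s20')['p'][110:270,190:370,::-1],None,fx=3.6,fy=3.6,interpolation=cv2.INTER_CUBIC))
cv2.imwrite('pics/t20c.png',cv2.resize(load('t20')['p'][130:270,150:310,::-1],None,fx=4,fy=4,interpolation=cv2.INTER_CUBIC))
```

```text
[645.23521116 -36.68467933 141.67755584] [-4.29419063e+00  2.74811223e+01  8.58029381e+01  4.31091254e-02
  6.67152358e+01  6.11135665e+01] [ 0.67185531 -0.52763563 -1.33430476] 65.73914455267341
-65.42479208786554 [ 6.41003325e-05  6.88247008e-04 -9.99999761e-01]
[0.017, 0.003, -0.01, -0.0002, -0.0001, -0.0001] deg 0.1
[0.4, 0.0, -0.0, 0.0, 0.0, 0.0] deg 0.0
```

View pics/s20c.png

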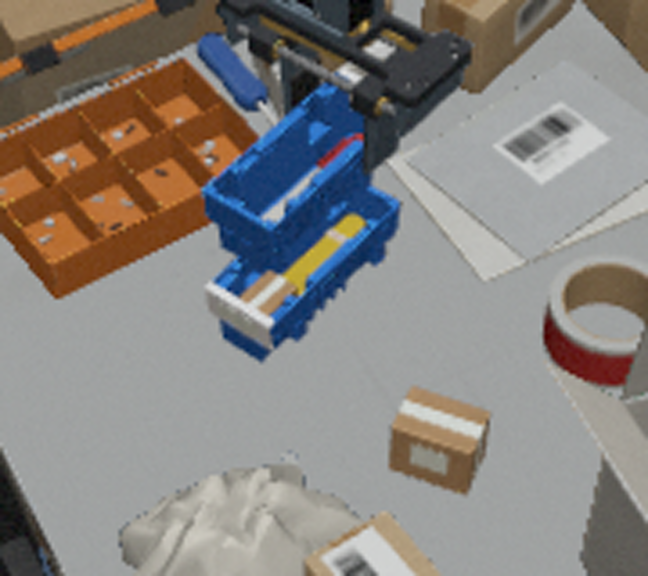

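View pics/t20c.png

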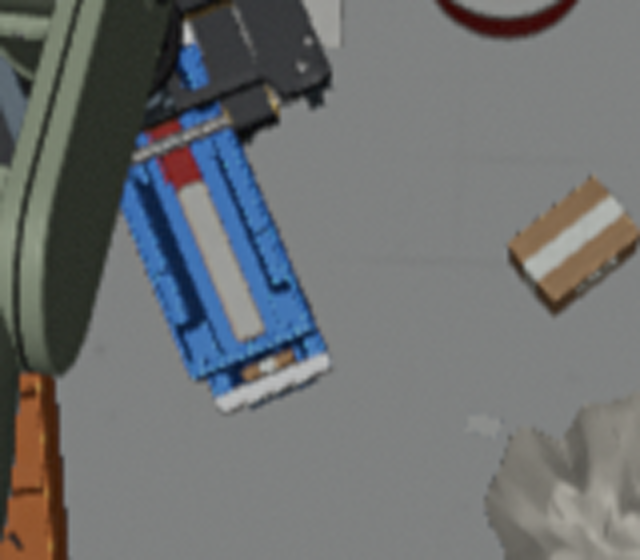

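View pics/w20.png

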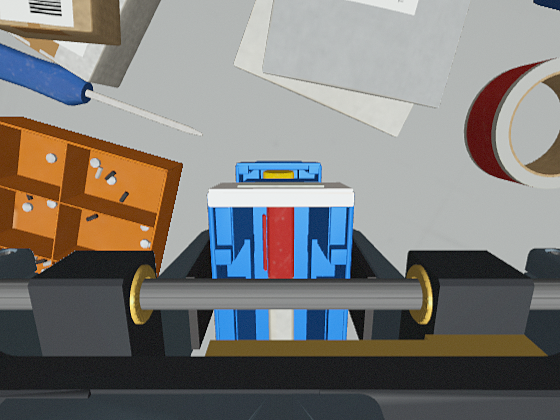

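Run:
```python
from wm import *
p,r,s=pose(); n='w20'; im=load(n)['p']
fe=[(u,155+c) for u in range(242,318,3) if (c:=cross(im[155:172,u,0],120,False)) is not None]
L=[(226+c,v) for v in range(166,180,2) if (c:=cross(im[v,226:246,0],120,False)) is not None]
Rr=[(332-c,v) for v in range(166,180,2) if (c:=cross(im[v,332:312:-1,0],120,False)) is not None]
for nm,qq,i,j in (('far',fe,1,2),('L',L,2,1),('R',Rr,2,1)):
    P=toolpts(n,qq,p,r); a,k,sd=fitl(P,i,j); print(nm,'slope deg',np.degrees(np.arctan(a[0])).round(2),'at0',np.polyval(a,0).round(2),'at 40',np.polyval(a,40).round(2),k,len(qq),sd.round(2))
```

```text
far slope deg -0.11 at0 44.31 at 40 44.24 26 26 0.36
L slope deg -0.52 at0 -33.99 at 40 -34.35 7 7 0.11
R slope deg 0.13 at0 31.89 at 40 31.98 7 7 0.06
```

send_rows --commands '[[[0.1,0.005,-0.011,0,0,0],[0.25,0.005,-0.011,0,0,0],[0.4,0.005,-0.011,0,0,0],[0.44,0.005,-0.011,0,0,0],[0.44,0.005,-0.011,0,0,0],[0.44,0.005,-0.011,0,0,0]]]'

```text
time_s: 29.08
ee_pos: [645.9, -35.1, 98.1]
ee_rot: [95.4, 89.9, 29.9]
force: [0.6, -1.0, -1.8]
gripper_width: 66.0
```

Run:
```python
from wm import *
p,r,s=pose(); print(p,s['qpos'],s['force'],s['gripper_width']); z=r.as_matrix()[:,2]; print(np.degrees(np.arctan2(z[1],z[0])))
for n in ('scene','top'): grab(n,n[0]+'21')
cv2.imwrite('pics/s21c.png',cv2.resize(load('s21')['p'][130:240,230:330,::-1],None,fx=5.4,fy=5.4,interpolation=cv2.INTER_CUBIC))
cv2.imwrite('pics/t21c.png',cv2.resize(load('t21')['p'][150:250,160:260,::-1],None,fx=5.8,fy=5.8,interpolation=cv2.INTER_CUBIC))
chain([(645.4,-35.6,88,-65.36)])
```

```text
[645.9066282  -35.08233796  98.13946844] [-4.15513356e+00  2.95588880e+01  8.89660597e+01  6.03621632e-02
  6.13966613e+01  6.13476631e+01] [ 0.58445038 -1.01494769 -1.75410851] 66.01042346792781
-65.5316510270511
[0.103, -0.007, 0.003, -0.0005, -0.0, -0.0003] deg 0.2
```

View pics/s21c.png

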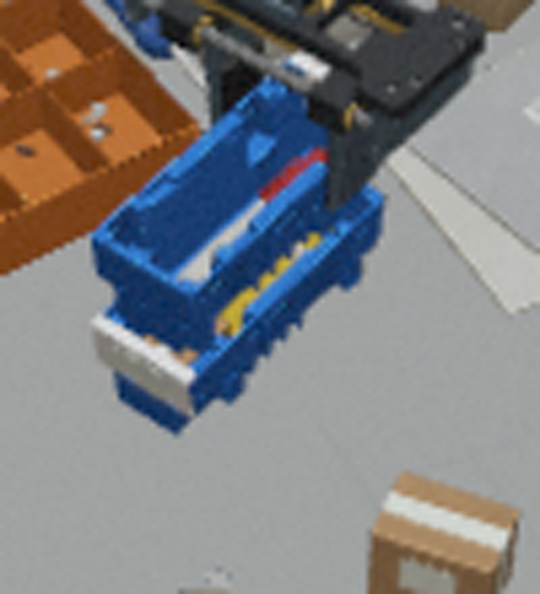

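View pics/t21c.png

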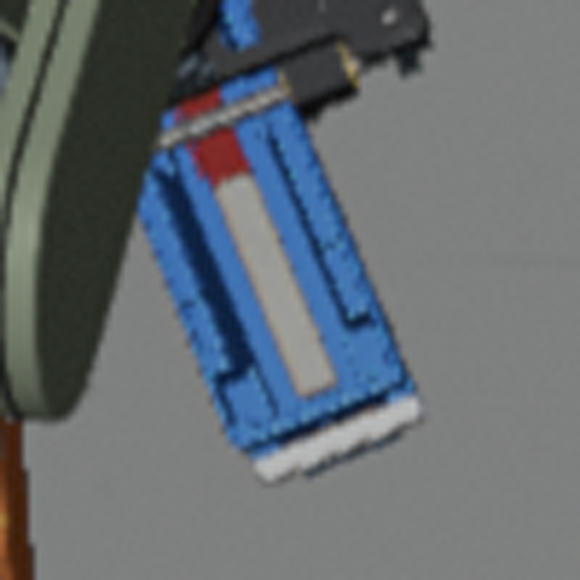

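send_rows --commands '[[[0.03,-0.005,0.003,-0.0004,0,0],[0.055,-0.005,0.003,-0.0004,0,0],[0.075,-0.005,0.003,-0.0004,0,0],[0.075,-0.005,0.003,-0.0004,0,0]]]'

```text
time_s: 29.68
ee_pos: [644.9, -35.5, 89.8]
ee_rot: [172.3, 89.9, 106.9]
force: [0.8, 0.9, -1.7]
gripper_width: 65.6
```

Run:
```python
from wm import *
p,r,s=pose(); print(p,s['force'],s['torque'],s['gripper_width'])
```

```text
[644.93711121 -35.53839056  89.82914708] [ 0.83532071  0.89110371 -1.6956488 ] [-0.04546909  0.08594383  0.02483556] 65.60920391546772
```

send_rows --commands '[[[0.01,0,0,0,0,0],[0.02,0,0,0,0,0],[0.02,0,0,0,0,0]]]'

```text
time_s: 30.05
ee_pos: [645.3, -35.5, 88.5]
ee_rot: [112.2, 89.9, 46.8]
force: [-0.2, 0.4, -0.2]
gripper_width: 65.9
```

Run:
```python
from wm import *
p,r,s=pose(); print(p,s['force'],s['torque'],s['gripper_width'])
```

```text
[645.27327131 -35.52599398  88.51825041] [-0.15912711  0.41338425 -0.21114698] [-0.13503249  0.28133904 -0.02021184] 65.85019976978894
```

send_rows --commands '[[[0.005,0,0,0,0,0],[0.005,0,0,0,0,0]]]' --force 4

```text
time_s: 30.3
ee_pos: [645.4, -35.5, 88.3]
ee_rot: [99.3, 89.9, 33.9]
force: [-0.6, 0.2, 3.6]
gripper_width: 65.8
```

send_rows --commands '[[[0,0,0,0,0,0],[0,0,0,0,0,0],[0,0,0,0,0,0]]]' --jaw -0.8

```text
time_s: 30.68
ee_pos: [645.0, -35.5, 87.4]
ee_rot: [159.4, 89.9, 94.0]
force: [0.6, 0.2, -0.9]
gripper_width: 81.8
```

Run:
```python
from wm import *
p,r,s=pose(); print(p,s['force'],s['torque'],s['gripper_width'])
for n in ('scene','wrist'): grab(n,n[0]+'22')
cv2.imwrite('pics/s22c.png',cv2.resize(load('s22')['p'][130:240,230:330,::-1],None,fx=5.4,fy=5.4,interpolation=cv2.INTER_CUBIC))
```

```text
[645.03535859 -35.54464068  87.35031995] [ 0.6450281   0.21927115 -0.90070145] [-0.08587148  0.15772023 -0.03906879] 81.81392167590975
```

View pics/s22c.png

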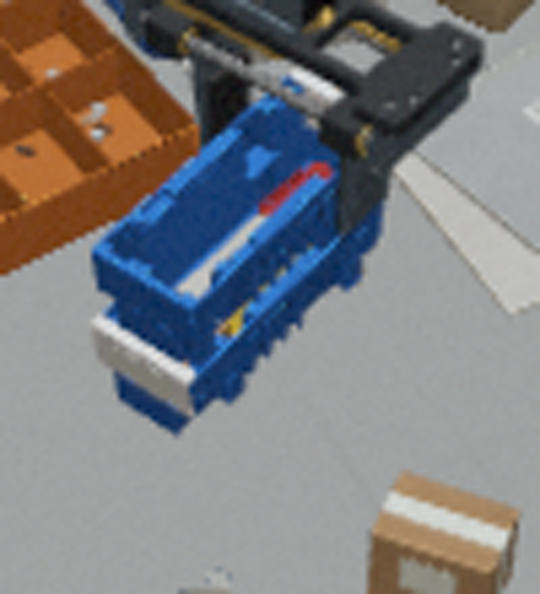

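View pics/w22.png

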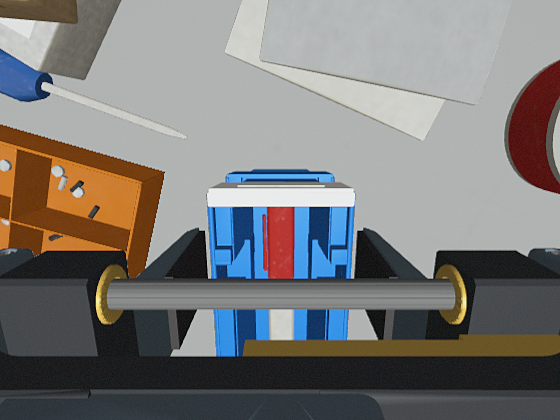

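Seated and released. Retreat upward, then away.

send_rows --commands '[[[-0.3,0,0,0,0,0],[-0.8,0,0,0,0,0],[-1,0,0,0,0,0],[-1,0,0,0,0,0]]]'

```text
time_s: 31.28
ee_pos: [646.1, -35.7, 189.5]
ee_rot: [72.5, 89.7, 7.1]
force: [-0.1, 0.7, -0.5]
gripper_width: 82.2
```

send_rows --commands '[[[-0.8,-0.8,0,0,0,0],[-0.8,-0.8,0.3,0,0,0],[-0.8,-0.9,0.5,0,0,0]]]'

```text
time_s: 31.65
ee_pos: [583.9, -120.3, 269.5]
ee_rot: [61.1, 89.8, -4.4]
force: [0.8, 0.2, -0.5]
gripper_width: 82.1
```

send_rows --commands '[[[0,-0.5,1,0,0,0],[0,-0.5,1,0,0,0],[0,-0.5,1,0,0,0]]]'

```text
time_s: 32.02
ee_pos: [579.4, -233.3, 263.9]
ee_rot: [-143.0, 89.7, 151.4]
force: [-0.7, 0.1, 0.3]
gripper_width: 82.3
```

send_rows --commands '[[[0,-0.3,1,0,0,0],[0,-0.3,1,0,0,0],[0,-0.3,1,0,0,0]]]'

```text
time_s: 32.4
ee_pos: [594.6, -335.1, 264.0]
ee_rot: [-159.4, 89.7, 135.1]
force: [0.3, 1.1, -0.8]
gripper_width: 82.3
```

Run:
```python
from rim import *
p,r,s=pose(); print(p,s['force'])
for n in ('scene','top'): grab(n,n[0]+'23')
cv2.imwrite('pics/s23c.png',cv2.resize(load('s23')['p'][110:350,190:370,::-1],None,fx=2.5,fy=2.5,interpolation=cv2.INTER_CUBIC))
cv2.imwrite('pics/t23c.png',cv2.resize(load('t23')['p'][140:330,150:450,::-1],None,fx=2.6,fy=2.6,interpolation=cv2.INTER_CUBIC))
# rim height per quarter
for n in('t23','s23'):
    rimfit(n,607,-53,24.6,'spare rim',108,122,100,42)
    W=cloud(n).reshape(-1,3); hsv=cv2.cvtColor(load(n)['p'],cv2.COLOR_RGB2HSV).reshape(-1,3)
    h_=np.radians(24.6); a=(W[:,0]-607.4)*np.cos(h_)+(W[:,1]+52.9)*np.sin(h_); b=-(W[:,0]-607.4)*np.sin(h_)+(W[:,1]+52.9)*np.cos(h_)
    for a0,a1 in((-84,-60),(-60,-30),(-30,0),(0,30),(30,60),(60,84)):
        for b0,b1 in((-33,-25),(25,33)):
            m=(a>a0)&(a<a1)&(b>b0)&(b<b1)&(W[:,2]>95); print(a0,b0,m.sum(),np.round(np.median(W[m,2]),1),end=' | ')
    print()
    m=(a>-100)&(a<-86)&(abs(b)<30)&(W[:,2]>30); print('packed end z',np.nanmedian(W[m,2]))
```

```text
[ 594.57614495 -335.10667023  263.98281253] [ 0.25704417  1.13807317 -0.83728661]
t23 spare rim 747 c [607.4 -51.6] sz [171.8  65.9] ang 24.76 a [-84.5  84.5] b [-31.9  33.7]
-84 -33 28 114.1 | -84 25 30 114.0 | -60 -33 47 112.4 | -60 25 54 112.0 | -30 -33 49 114.9 | -30 25 55 115.2 | 0 -33 46 115.0 | 0 25 50 114.5 | 30 -33 33 113.7 | 30 25 39 114.0 | 60 -33 35 112.8 | 60 25 43 110.9 | 
packed end z 56.61053167830527
s23 spare rim 393 c [608.  -52.4] sz [175.9  69.2] ang 24.62 a [-83.8  87.1] b [-34.2  34.6]
-84 -33 33 107.4 | -84 25 27 111.3 | -60 -33 32 109.6 | -60 25 34 110.7 | -30 -33 35 113.3 | -30 25 30 114.7 | 0 -33 43 111.3 | 0 25 27 114.2 | 30 -33 0 nan | 30 25 26 108.4 | 60 -33 0 nan | 60 25 23 111.9 | 
packed end z 57.180657838857115
  return _methods._mean(a, axis=axis, dtype=dtype,
  ret = ret.dtype.type(ret / rcount)
```

View pics/s23c.png

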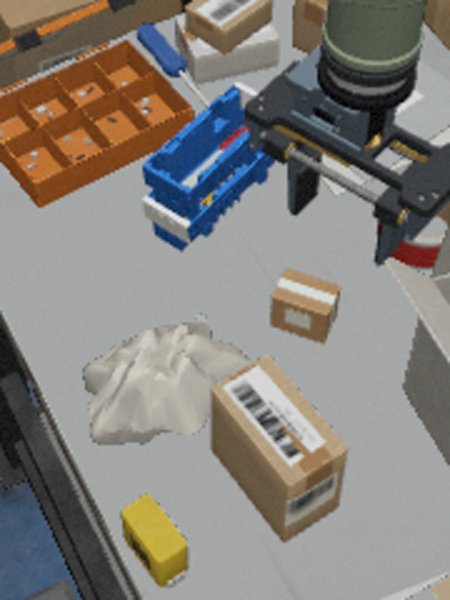

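View pics/t23c.png

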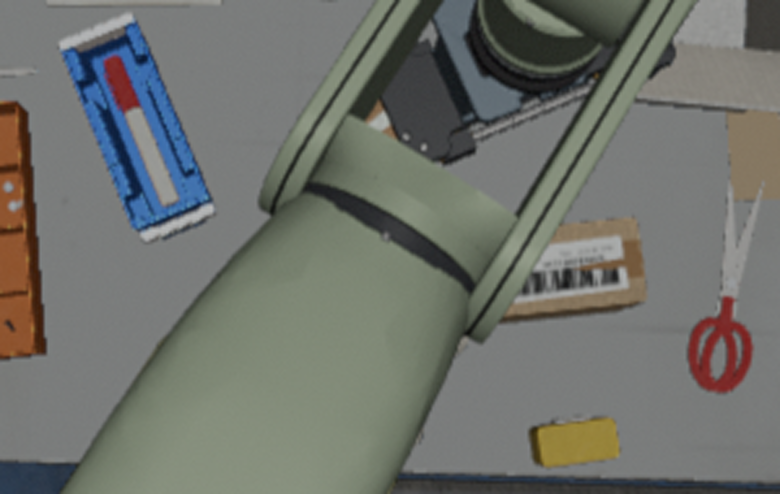

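send_rows --commands '[[[-0.3,-0.3,-0.9,0,0,0],[-0.3,-0.3,-0.9,0,0,0],[-0.3,-0.3,-0.9,0,0,0],[-0.3,-0.3,-0.9,0,0,0]]]'

```text
time_s: 33.0
ee_pos: [530.2, -263.4, 297.2]
ee_rot: [125.2, 89.9, 59.9]
force: [0.3, 0.1, -0.2]
gripper_width: 82.0
```

Run:
```python
from h import *
p,r,s=pose(); print(p,s['force'],s['time_s'])
grab('scene','s24')
a=load('scene0')['p'].astype(int);b=load('s24')['p'].astype(int)
d=abs(a-b).max(2)
for nm,(u0,u1,v0,v1) in dict(carton=(285,330,252,322),tape=(236,268,305,345),paper=(220,255,240,285),decoy=(296,328,215,248)).items(): print(nm,np.median(d[v0:v1,u0:u1]),(d[v0:v1,u0:u1]>40).mean().round(3))
print(env.job_done())
```

```text
[ 530.18056134 -263.4268585   297.24463609] [ 0.30584434  0.11916514 -0.16314214] 33.0
carton 4.0 0.056
tape 4.0 0.112
paper 4.0 0.003
decoy 4.0 0.0
the job is handed in; nothing more can be done
None
```

The spare tote, with the red marker in it, is stacked end for end on the packed tote. I handed the job in at about 33 s.

**What I did:**
- I lifted the spare tote out from between the carton and the tape measure, tipped it onto its underside on the bench and let go of it.
- I laid the marker in it, then gripped it again 42 mm from its middle towards the white end. I moved off the middle because the packed tote's corner was in the way there.
- I turned it end for end, lowered it until the feet seated, and released it.

**Last checks:**
- **Seating:** the feet passed the level where they would have rested on the rim without any contact force. They touched at tool height 88.5 mm, against 88.2 mm expected for a seated tote.
- **Level and centred:** the top camera puts the spare tote's rim at about 114–115 mm along its length, against 115 mm when stacked. It reads a few millimetres lower at some patches. The rim is aligned with the packed tote to within about 1 mm.
- **Marker:** in the last top view it lies inside the spare tote.
- **Bystanders:** the packing paper and the other small carton compare unchanged with the first picture. In the carton and tape measure areas, 6% and 11% of the pixels differ. The spare tote used to stand next to both, so I read that as its removal; by eye neither has moved, but I did not measure them again.
- **Arm:** it ended clear of everything, with no force on the tool.

**Disagreements:** the scene camera gave rim heights that were lower and more scattered (107–115 mm) than the top camera, with part of the rim hidden by the arm. The wrist views disagreed by up to 1 mm on where the totes lay lengthwise, which is inside the 2.5–3 mm of play.

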